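Set a baking mould mouth up on the scale and shut its drawer

TASK

Take the taller of the two upside-down steel moulds out of the open drawer and stand it upright, mouth up, in the middle of the near scale's round plate, ready to be filled and weighed. Leave the short mould standing upside down in the drawer, and push the drawer fully home. Do not knock over or shift the milk carton, the spice jar or the measuring jug.

Things in the scene. Friction and masses are not known exactly. Their poses are not given: they have to be found in the camera images.
- tall_mould: The mould to set on the scale: eight-sided plain steel cup, 72 mm tall, 64 mm across the flats at the mouth (66 over the 4 mm rim bead), 54 mm at the closed base, wall 2.5 mm, about 0.1 kg. Starts mouth down in the drawer. Origin: centre of the mouth plane; +z runs from mouth to base (down when mouth up); x, y and every 45 degrees between are normal to a flat.
- tall_mould_base (a point): Centre of the tall mould's outer base face, 72 mm from the origin along the mould's +z; its foot when it stands mouth up. The flat sides let the mould lie on its side without rolling.
- short_mould: The mould to leave: same steel and the same eight-sided mouth (64 mm), but only 38 mm tall, 58 mm across the base. Stands mouth down on the drawer's floor beside the tall one. Origin: centre of the mouth plane, +z towards the base.
- unit: Low white counter drawer unit, fixed, 280 (x, depth) x 280 (y, width) x 110 mm. Origin: centre of its underside; its front looks to its own -x and the drawer slides out that way.
- unit_drawer0 (a joint): The unit's only drawer: 0 = fully home, grows as it is pulled out (m), at most 0.197; light friction, about 1 N. Its side walls are 6 mm thick and reach z = 0.088; the space inside is 235 (x) x 238 (y) mm.
- drawer_floor (a point): Centre of the drawer's inner floor, 22 mm above the worktop; moves with the drawer, axes as the unit's.
- drawer_front (a point): Point on the outer face of the drawer's light wooden front, at mid-width, 96 mm above the worktop and 1.5 mm under the front's top edge (front 274 wide, 83 high, 15 thick). A 120 mm wide steel bar handle stands 35 mm out of the face, its centre 72 mm above the worktop.
- scale: The near kitchen bench scale (another, out of use, stands far back), fixed, 292 (x) x 217 (y) mm, body 39 mm high with a sloped key panel 48 mm high at its own -x end. Origin: centre of its underside.
- scale_plate (a point): Centre of the scale's round weighing plate, on its top surface, 52 mm above the worktop; plate 185 mm in diameter.
- milk_carton: Milk carton, 69 x 100 x 182 mm, standing near the scale. Leave it alone. Origin: centre of its underside.
- vanilla_jar: Spice jar with a dark lid, 44 mm in diameter, 105 mm tall, standing near the scale. Leave it alone. Origin: centre of its underside.
- jug: Clear measuring jug, 120 mm wide, 169 mm long with its handle at its own -y side, 135 mm tall, standing to the right. Leave it alone. Origin: centre of its underside.

How it is judged:
By the outcome, as a careful person would: the job done as asked, in the order asked, and still so for the second after the job is handed in, with the robot touching nothing.
It also fails if it takes over 69 s, if anything falls off the work surface, if the arm or the gripper's body presses on something with over 40 N, if the wrist force passes 120 N, or if a joint passes its speed limit or range.

ROBOT

A 6-joint arm with a two-finger parallel gripper is mounted at the origin on the work surface; the furniture and walls round the work are solid. World frame = base frame: x ahead of the robot, y to its left, z up, the work surface at z = 0. Lengths are in m, angles in rad, forces in N, time in s.
With the tool pointing down it reaches from about 0.275 to 0.725 m from the base axis. Payload 5.6 kg.
Tool frame: the origin (TCP) lies at the centre of the arm's flange, where the gripper is bolted on; the fingertips stand 173 mm ahead of it and the grasp point (between the pads) lies 155 mm ahead of it (manip.grip_depth is the distance from the TCP to the grasp point, in m); z points along the fingers, y is the line along which they close (so a half turn about z gives the same grasp; the last joint's range is limited). The gripper opens to 85 mm and grips with 20 to 120 N. Pads are 22 mm wide; open, the fingers measure 114 mm over their backs; the gripper's body (76 mm by 85 mm) begins 54 mm behind the grasp point. The pads swing forward as they close: fully open they stand 13 mm farther back than shut.
Start: joints at [1.472, 0.255, 0.108, 0, -1.424, -0.285], TCP at [0.206, 0.51, 0.405] pointing down, gripper open.
Joint ranges: [-2.95, 2.95], [-1.21, 1.97], [-1.09, 1.5], [-2.87, 1.71], [-2.94, -0.07], [-3.05, 3.05]. Speed limits (rad/s): [2.57, 2.57, 3.14, 3.14, 3.14, 3.14].

INTERFACE

Orientations are given as a unit quaternion [x, y, z, w].
In Python, from station import manip gives the robot as it stands. The module is installed in compiled form; this text tells all that it offers.
- The arm moves only by the tool send_rows, never from a script. Its argument "deltas" is a list of rows, each a list of 4 numbers: the shift along the tool's x, y, z each as a share of 15 cm, from -1 to 1, then the turn about the tool's z as a share of 180 degrees, from -1 to 1. A call has 1 to 10 rows; each row is the pose to reach, as a shift and turn from the pose commanded when the call began, along the tool's axes at that moment, turning the shorter way round; what a row does not reach only later rows make up. A row lasts 1/10 s, in which the tool goes at most 50 mm and 8.59 degrees, less where a joint would pass 70% of its speed; a pose out of reach is approached as far as the arm can. A call with a number of a shift or a turn outside -1 to 1 is refused whole. A call with a gripper value outside its range is refused whole. "gripper" is the opening, from -1 (shut) to 1 (fully open), set as the call begins (left out, the last holds). The fingers move at their own pace and stop on an object; "newtons" is the grip in N (left out, the last holds). Time passes only in rows, so rows that repeat a pose let the fingers close. It gives the time, the measured TCP pose, the force, the opening and the grip force at its end, in the units of the state.
- manip.get_state(): the state, without advancing time (a new reading comes with each control period).
- manip.capture(name): name is "scene" or "top"; returns the picture (384x512x3 uint8, red, green, blue); there is no depth.
- manip.camera_params(name): a dict with "mtx" (3x3 intrinsics, pixels), "dist" ([k1, k2, p1, p2, k3] as OpenCV has them; the pictures are not rectified), "cam_to_world" (4x4, takes a point from camera to world coordinates). Camera axes: x right, y up, looking along -z (the intrinsics and any distortion apply to the point x, -y, -z); pixel columns grow to the right and rows downward; lengths in m; the calibration is good to about 2 mm. A picture is of the moment at which its call begins. camera_params takes no time and is no camera call.
- manip.sign_off(): hands the job in; it is judged then, once.
The state is a dict: "t": time; "joints": joint angles; "qvel": joint speeds; "effort": joint torques, N m; "ee_pos": TCP position; "tcp_rot": TCP orientation; "force": force on the tool from outside, world axes, zero at the start; "moment": the same for the moment, N m; "opening": opening from 0.0 (shut) to 1.0 (fully open); "grasp_force": force on a finger pad.
Only numpy, scipy, OpenCV 4.12 (cv2) and the standard library are available. Lean on these libraries where they do the work, as an engineer would, in place of code of your own. Each camera call takes 0.05 s, during which the arm holds its last target. There are 200 camera calls.

## Working session

There is one attempt and no reset: what is moved stays moved. The work goes in short steps, Python scripts to look and compute and a tool call to move; the robot and the scene stay as the last step left them, time stands still between calls to the robot, and variables do not carry over. Pictures are saved under pics/ and viewed, at most 10 in all, crops included, and the job is handed in when it is done.

Besides the shell and the picture viewer there is one more tool, called after "Call:" by a JSON object that holds its "name" and its "arguments". send_rows: Moves the arm, as the interface text tells. Shift numbers are shares of 15 cm and turn numbers shares of 180 degrees, none past 1 either way. Its arguments: {"type":"object","properties":{"deltas":{"type":"array"},"gripper":{"type":"number"},"newtons":{"type":"number"}},"required":["deltas"]}

```bash
mkdir -p pics; python3 - <<'E'
from station import manip
import cv2, numpy as np
np.set_printoptions(precision=4,suppress=True)
for n in("scene","top"):
    cv2.imwrite(f"pics/{n}0.png",manip.capture(n)[:,:,::-1])
    p=manip.camera_params(n);print(n,p)
print(manip.get_state())
E
```

```text
scene {'mtx': array([[449.463 ,   0.    , 253.7202],
       [  0.    , 449.463 , 190.4687],
       [  0.    ,   0.    ,   1.    ]]), 'dist': array([-0.1781,  0.    ,  0.    ,  0.    ,  0.    ]), 'cam_to_world': array([[ 0.887 ,  0.2756, -0.3704, -0.065 ],
       [-0.4615,  0.5564, -0.691 , -1.1907],
       [ 0.0156,  0.7839,  0.6207,  1.1739],
       [ 0.    ,  0.    ,  0.    ,  1.    ]])}
top {'mtx': array([[354.7083,   0.    , 252.9326],
       [  0.    , 354.7083, 192.7537],
       [  0.    ,   0.    ,   1.    ]]), 'dist': array([-0.0562,  0.    ,  0.    ,  0.    ,  0.    ]), 'cam_to_world': array([[-0.0268,  0.9975, -0.0653,  0.5305],
       [-0.9996, -0.0264,  0.0057,  0.0418],
       [ 0.0039,  0.0654,  0.9979,  1.2343],
       [ 0.    ,  0.    ,  0.    ,  1.    ]])}
{'t': 0.1, 'joints': array([ 1.4716,  0.2557,  0.1071, -0.0004, -1.4239, -0.2846]), 'qvel': array([-0.0011, -0.0002,  0.0032,  0.0008, -0.0001,  0.0016]), 'effort': array([ -0.0027, -38.7603,  23.8474,   5.3779,  -0.0038,   0.    ]), 'ee_pos': array([0.2058, 0.5099, 0.4039]), 'tcp_rot': array([ 0.9816, -0.1907, -0.0001,  0.0008]), 'force': array([-0.2102, -0.0724,  0.796 ]), 'moment': array([-0.033 , -0.0069, -0.0695]), 'grasp_force': 0.0, 'opening': 0.9985615837845446}
```

View pics/scene0.png

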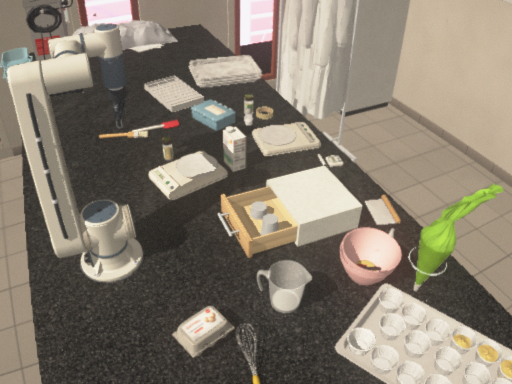

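View pics/top0.png

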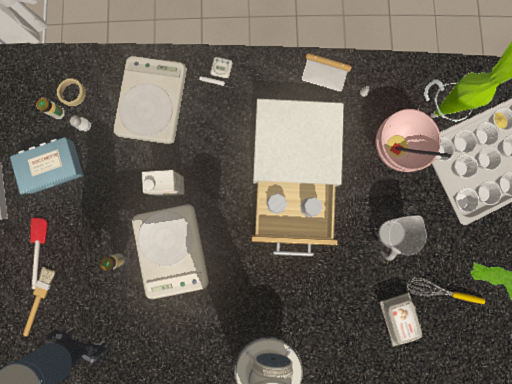

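The two moulds sit in the open drawer, in the top view near (277,203) and (312,207), and in the scene view near (258,209) and (268,222). The near scale's plate is at about (163,243) in the top view. I'll write helpers and zoom in.

```bash
cat > h.py <<'E'
import numpy as np, cv2
from station import manip
np.set_printoptions(precision=4,suppress=True)
P={n:manip.camera_params(n) for n in("scene","top")}
def ray(n,uv):
    p=P[n];q=cv2.undistortPoints(np.float64(uv).reshape(-1,1,2),p["mtx"],p["dist"]).reshape(-1,2)
    d=np.c_[q[:,0],-q[:,1],-np.ones(len(q))]@p["cam_to_world"][:3,:3].T
    return p["cam_to_world"][:3,3],d
def plane(n,uv,z):
    o,d=ray(n,uv); return o+d*((z-o[2])/d[:,2])[:,None]
def tri(uvs,uvt):
    o1,d1=ray("scene",uvs);o2,d2=ray("top",uvt);r=[]
    for a,b in zip(d1,d2):
        s=np.linalg.lstsq(np.c_[a,-b],o2-o1,rcond=None)[0]
        p,q=o1+a*s[0],o2+b*s[1];r.append([*(p+q)/2,np.linalg.norm(p-q)])
    return np.array(r)
def proj(n,X):
    p=P[n];T=np.linalg.inv(p["cam_to_world"]);c=np.atleast_2d(X)@T[:3,:3].T+T[:3,3]
    c=c*[1,-1,-1]; return cv2.projectPoints(c,np.zeros(3),np.zeros(3),p["mtx"],p["dist"])[0].reshape(-1,2)
def crop(im,x,y,w,h,k): return cv2.resize(im[y:y+h,x:x+w,::-1],None,fx=k,fy=k,interpolation=cv2.INTER_CUBIC)
E
python3 - <<'E'
from h import *
t=cv2.imread("pics/top0.png")[:,:,::-1];s=cv2.imread("pics/scene0.png")[:,:,::-1]
a=crop(t,245,170,100,90,4);b=crop(s,215,175,100,90,4)
c=crop(t,125,195,100,110,4)[:240];
o=np.zeros((600,800,3),np.uint8);o[:360,:400]=a;o[:360,400:]=b
o[360:,:400]=c; o[360:,400:]=crop(s,140,135,100,60,4)
cv2.imwrite("pics/c0.png",o)
E
```

```text
(no output)
```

View pics/c0.png

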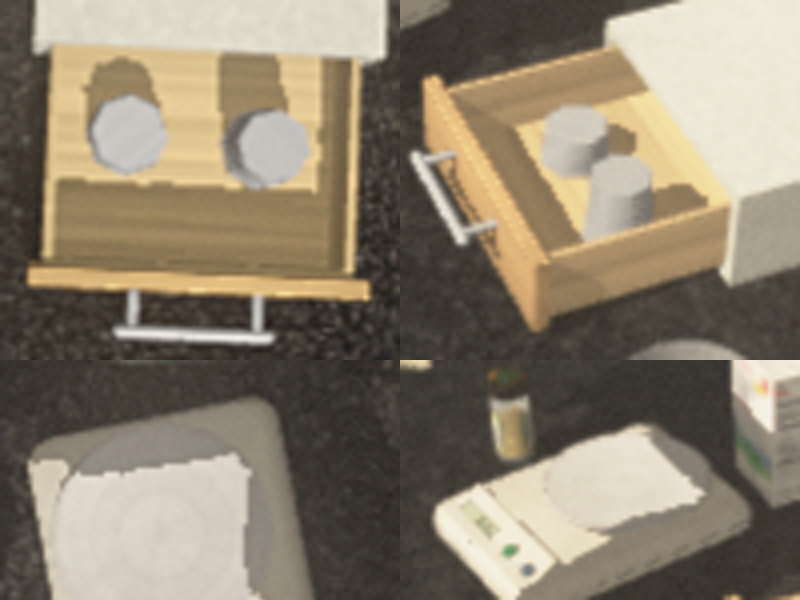

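The lower-right crop object in the drawer (top px ≈(313.4,206.5), scene px ≈(270,217.6)) is the tall mould. The short one's top is at (276.6,202.9) in the top view and (258.6,205) in the scene view. The plate centre is at about (165.4,237.4) in the top view.

```bash
python3 - <<'E'
from h import *
s=lambda c:np.array([(c[0]-400+.5)/4-.5+215,(c[1]+.5)/4-.5+175])
t=lambda c:np.array([(c[0]+.5)/4-.5+245,(c[1]+.5)/4-.5+170])
print("tall,short top",tri([s((622,172)),s((576,122))],[t((275,148)),t((128,133))]))
pt=[165.4,237.4];print("plate",plane("top",[pt],.052),proj("scene",plane("top",[pt],.052)))
ps=[(625-400)/4+140-.4,(478-360)/4+135-.4];print(tri([ps],[pt]),ps)
pts=[(53,50),(357,60),(28,272),(370,290),(28,285),(370,300),(115,332),(272,340)]
T=[t(p) for p in pts]
print("drawer walls@.088",plane("top",T[:2],.088));print("front top edge inner/outer@.0975",plane("top",T[2:6],.0975));print("handle",plane("top",T[6:],.072))
print("front outer tri (left,right)",tri([s((427,78)),s((538,265))],[T[4],T[5]]))
print("unit front top L/R @.11",plane("top",[t((35,52)),t((385,63))],.11))
# octagon corners of tall top via mask contour
g=cv2.imread("pics/top0.png");h=cv2.cvtColor(g,cv2.COLOR_BGR2HSV)
m=((h[...,1]<40)&(h[...,2]>90)).astype(np.uint8)
m[:186]=0;m[222:]=0;m[:,:262]=0;m[:,328:]=0
n,l,st,c=cv2.connectedComponentsWithStats(m)
for i in range(1,n):
    if st[i,4]>30: print(st[i],c[i])
E
```

```text
tall,short top [[ 0.5562 -0.158   0.098   0.0025]
 [ 0.5722 -0.0425  0.0633  0.0015]]
plate [[0.4669 0.33   0.052 ]] [[196.7121 164.3843]]
[[0.4652 0.3305 0.0534 0.0038]] [195.85, 164.1]
drawer walls@.088 [[ 0.6396  0.0183  0.088 ]
 [ 0.625  -0.2289  0.088 ]]
front top edge inner/outer@.0975 [[ 0.4617  0.0434  0.0975]
 [ 0.4395 -0.2297  0.0975]
 [ 0.4514  0.0436  0.0975]
 [ 0.4316 -0.2294  0.0975]]
handle [[ 0.4096 -0.0261  0.072 ]
 [ 0.3994 -0.1539  0.072 ]]
front outer tri (left,right) [[ 0.4537  0.0425  0.0986  0.005 ]
 [ 0.4337 -0.23    0.0992  0.0045]]
unit front top L/R @.11 [[ 0.6363  0.0332  0.11  ]
 [ 0.6202 -0.2461  0.11  ]]
[267 194  20  20 294] [276.4626 203.1803]
[301 198  21  19 317] [310.9369 206.6688]
```

```bash
python3 - <<'E'
from h import *
print(manip.grip_depth)
g=cv2.imread("pics/top0.png");h=cv2.cvtColor(g,cv2.COLOR_BGR2HSV)
m=((h[...,1]<40)&(h[...,2]>90)).astype(np.uint8)
# saturation gradient (steel grey vs wood) : 8-fold edge direction vote, in world axes
S=cv2.GaussianBlur(h[...,1].astype(np.float32),(0,0),.8)
gx,gy=cv2.Sobel(S,cv2.CV_32F,1,0),cv2.Sobel(S,cv2.CV_32F,0,1)
R=P["top"]["cam_to_world"][:3,:3]
for nm,(cu,cv) in dict(tall=(311,206.7),short=(276.5,203.2)).items():
    yy,xx=np.mgrid[:384,:512];k=(np.hypot(xx-cu,yy-cv)<13)&(np.hypot(xx-cu,yy-cv)>6)
    d=np.c_[gx[k],-gy[k],0*gx[k]]@R.T
    a=np.arctan2(d[:,1],d[:,0]);w=np.hypot(gx[k],gy[k])**2
    v=(w*np.exp(8j*a)).sum()/w.sum();print(nm,np.degrees(np.angle(v))/8,abs(v))
    c=max(cv2.findContours(m[int(cv)-14:int(cv)+15,int(cu)-14:int(cu)+15].copy(),0,2)[0],key=cv2.contourArea)
p0=plane("top",[[313.4,206.5]],.094);print(p0)
E
```

```text
0.1547
tall 10.236108759923912 0.4787119809232588
short 16.426641529540785 0.6071748169104575
[[ 0.5556 -0.1582  0.094 ]]
```

```bash
cat >> h.py <<'E'
from scipy.spatial.transform import Rotation as Ro
def d(x,y,z,psi=None):
    "shares to reach grasp point x,y,z (world), tool-x yaw psi deg"
    s=manip.get_state();R=Ro.from_quat(s["tcp_rot"]);M=R.as_matrix()
    now=np.degrees(np.arctan2(M[1,0],M[0,0]))
    # ideal vertical axes
    c,n=np.cos(np.radians(now)),np.sin(np.radians(now));A=np.array([[c,n,0],[n,-c,0],[0,0,-1]])
    v=A.T@(np.array([x,y,z+manip.grip_depth])-s["ee_pos"])/.15
    t=0 if psi is None else ((now-psi+180)%360-180)/180
    print(np.r_[v,t].round(3),"psi",now.round(1),"gp",s["ee_pos"]-[0,0,manip.grip_depth],"q1,q6",s["joints"][[0,5]],"F",s["force"],"op",s["opening"],"t",s["t"])
E
python3 -c "
from h import *
d(.556,-.158,.2,-80)"
```

```text
[3.832 3.254 0.328 0.322] psi -22.0 gp [0.2058 0.5099 0.2492] q1,q6 [ 1.4716 -0.2846] F [-0.2102 -0.0724  0.796 ] op 0.9985615837845446 t 0.1
```

Call:
{"name": "send_rows", "arguments": {"deltas": [[0.25,0.21,0,0],[0.5,0.42,0,0],[0.75,0.64,0,0],[1,0.85,0,0]], "gripper": 1, "newtons": 20}}

```text
t: 0.5
ee_pos: [0.2976, 0.3337, 0.4043]
tcp_rot: [0.982, -0.19, -0.0, 0.0]
force: [1.0, 0.7, -0.4]
opening: 1.003
grasp_force: 0.0
```

Call:
{"name": "send_rows", "arguments": {"deltas": [[0.25,0.21,0,0],[0.5,0.42,0,0],[0.75,0.64,0,0],[1,0.85,0,0]]}}

```text
t: 0.9
ee_pos: [0.3888, 0.1592, 0.4046]
tcp_rot: [0.982, -0.19, -0.0, -0.0]
force: [0.7, 1.0, 0.3]
opening: 0.998
grasp_force: 0.0
```

Call:
{"name": "send_rows", "arguments": {"deltas": [[0.25,0.21,0,0],[0.5,0.42,0,0],[0.75,0.64,0,0],[1,0.85,0,0]]}}

```text
t: 1.3
ee_pos: [0.4803, -0.0153, 0.4045]
tcp_rot: [0.982, -0.191, -0.0, -0.0]
force: [1.6, 0.8, 0.3]
opening: 1.001
grasp_force: 0.0
```

Call:
{"name": "send_rows", "arguments": {"deltas": [[0.2,0.17,0,0.04],[0.4,0.34,0,0.08],[0.6,0.5,0,0.12],[0.83,0.7,0.1,0.16],[0.83,0.7,0.2,0.2],[0.83,0.7,0.3,0.24],[0.83,0.7,0.33,0.28],[0.83,0.7,0.33,0.322],[0.83,0.7,0.33,0.322],[0.83,0.7,0.33,0.322]]}}

```text
t: 2.3
ee_pos: [0.5561, -0.1571, 0.355]
tcp_rot: [0.767, -0.641, -0.0, 0.0]
force: [0.1, -0.6, -0.2]
opening: 0.998
grasp_force: 0.0
```

```bash
python3 - <<'E'
from h import *
d(.554,-.158,.058,-80)
cv2.imwrite("pics/c1.png",np.hstack([crop(manip.capture("top"),245,170,100,100,4),crop(manip.capture("scene"),215,145,100,100,4)]))
E
```

```text
[0.003 0.015 0.949 0.001] psi -79.8 gp [ 0.5561 -0.1571  0.2003] q1,q6 [-0.0049  0.1838] F [ 0.0548 -0.564  -0.2462] op 0.9984588639878339 t 2.3
```

View pics/c1.png

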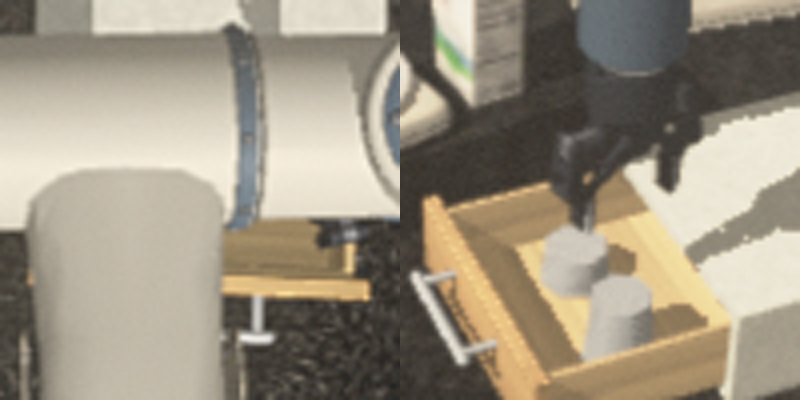

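The scene view shows the open fingers, spread along x, hovering behind and above the tall mould, whose top is at crop (620,292). The arm hides it in the top view. The pose agrees with the measurement, so I'll descend.

Call:
{"name": "send_rows", "arguments": {"deltas": [[0,0.01,0.2,0],[0,0.01,0.4,0],[0,0.01,0.6,0],[0,0.01,0.75,0],[0,0.01,0.85,0],[0,0.01,0.94,0],[0,0.01,0.94,0]]}}

```text
t: 3.1
ee_pos: [0.5538, -0.1573, 0.2123]
tcp_rot: [0.767, -0.642, -0.002, 0.001]
force: [-1.8, -0.5, -0.1]
opening: 1.001
grasp_force: 0.0
```

Call:
{"name": "send_rows", "arguments": {"deltas": [[0,0,0,0],[0,0,0,0],[0,0,0,0],[0,0,0,0],[0,0,0,0],[0,0,0,0]], "gripper": -1, "newtons": 20}}

```text
t: 3.7
ee_pos: [0.5553, -0.1575, 0.2157]
tcp_rot: [0.767, -0.642, 0.001, -0.001]
force: [0.3, 0.1, 6.9]
opening: 0.694
grasp_force: 22.4
```

Call:
{"name": "send_rows", "arguments": {"deltas": [[0,0,-0.1,0],[0,0,-0.3,0],[0,0,-0.55,0],[0,0,-0.8,0],[0,0,-0.95,0],[0,0,-0.95,0]]}}

```text
t: 4.3
ee_pos: [0.555, -0.1576, 0.3605]
tcp_rot: [0.766, -0.642, 0.003, -0.002]
force: [0.4, -0.4, -0.6]
opening: 0.694
grasp_force: 22.3
```

```bash
python3 - <<'E'
from h import *
d(.675,.10,.2,-94)
E
```

```text
[-1.551 -1.088  0.039  0.078] psi -79.9 gp [ 0.555  -0.1576  0.2058] q1,q6 [-0.0055  0.181 ] F [ 0.3838 -0.4043 -0.5803] op 0.6936975096239124 t 4.3
```

Call:
{"name": "send_rows", "arguments": {"deltas": [[-0.2,-0.15,0,0],[-0.45,-0.3,0,0],[-0.7,-0.5,0,0],[-0.8,-0.55,0,0]]}}

```text
t: 4.7
ee_pos: [0.6159, -0.0215, 0.3543]
tcp_rot: [0.767, -0.642, -0.001, 0.001]
force: [-0.8, 0.1, -1.0]
opening: 0.695
grasp_force: 22.3
```

Call:
{"name": "send_rows", "arguments": {"deltas": [[-0.25,-0.2,0,0.04],[-0.5,-0.4,0,0.078],[-0.7,-0.5,0,0.078],[-0.75,-0.54,0,0.078],[-0.75,-0.54,0,0.078],[-0.75,-0.54,0,0.078]]}}

```text
t: 5.3
ee_pos: [0.6747, 0.0991, 0.356]
tcp_rot: [-0.682, 0.731, 0.0, -0.001]
force: [-0.1, -0.3, -1.2]
opening: 0.691
grasp_force: 22.4
```

```bash
python3 - <<'E'
from h import *
d(.675,.10,.135,-94)
cv2.imwrite("pics/c2.png",np.hstack([crop(manip.capture("top"),195,90,100,150,4),crop(manip.capture("scene"),200,120,100,150,4)]))
E
```

```text
[-0.006 -0.001  0.442 -0.   ] psi -94.0 gp [0.6747 0.0991 0.2013] q1,q6 [ 0.3742 -0.4443] F [-0.0923 -0.3059 -1.2228] op 0.6909626791180823 t 5.3
```

View pics/c2.png

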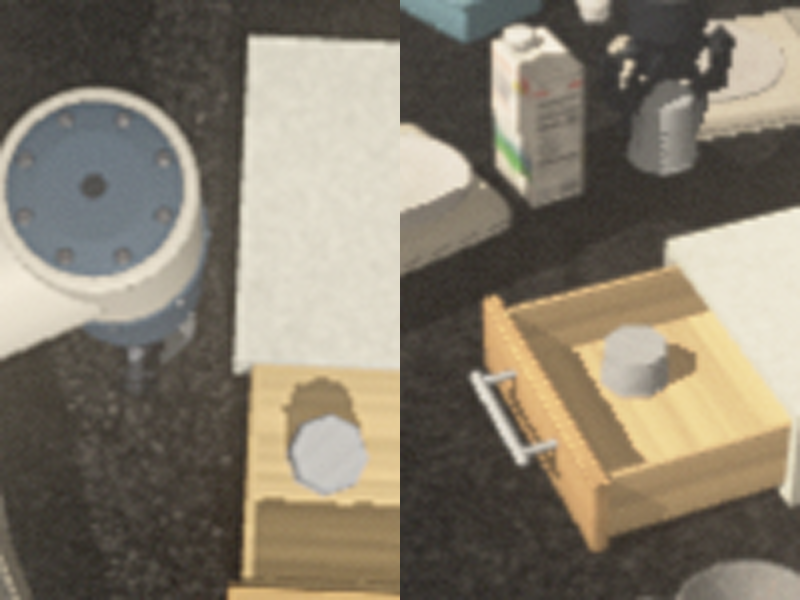

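The mould is gripped upright in the fingers (scene crop (665,130)) and the short mould is undisturbed. The unit's left top edge runs from (248,37) to (236,370) in the crop.

```bash
python3 - <<'E'
from h import *
uv=[((x+.5)/4-.5+195,(y+.5)/4-.5+90) for x,y in[(247,37),(241,200),(235,370)]]
e=plane("top",uv,.11);print(e)
d(.675,.10,.138,None)
E
```

```text
[[0.909  0.0161 0.11  ]
 [0.7749 0.0246 0.11  ]
 [0.6379 0.0331 0.11  ]]
[-0.01  -0.002  0.428  0.   ] psi -94.1 gp [0.6747 0.0985 0.2021] q1,q6 [ 0.3735 -0.4445] F [ 0.9721  0.8152 -0.8884] op 0.6923726892433536 t 5.4
```

Call:
{"name": "send_rows", "arguments": {"deltas": [[0,0,0.2,0],[0,0,0.4,0],[0.1,0,0.45,0],[0.2,0,0.45,0],[0.2,0,0.45,0]]}}

```text
t: 5.9
ee_pos: [0.6731, 0.0668, 0.2912]
tcp_rot: [-0.681, 0.732, -0.001, 0.001]
force: [-0.1, -0.6, -0.9]
opening: 0.693
grasp_force: 22.4
```

Call:
{"name": "send_rows", "arguments": {"deltas": [[0.02,0,0,0],[0.04,0,0,0],[0.06,0,0,0],[0.07,0,0,0],[0.08,0,0,0],[0.09,0,0,0],[0.1,0,0,0],[0.1,0,0,0]]}}

```text
t: 6.7
ee_pos: [0.6725, 0.0594, 0.2914]
tcp_rot: [-0.683, 0.731, 0.001, 0.005]
force: [-1.5, 15.5, 5.9]
opening: 0.694
grasp_force: 23.0
```

Call:
{"name": "send_rows", "arguments": {"deltas": [[0.01,0,0,0],[0.02,0,0,0],[0.03,0,0,0],[0.04,0,0,0],[0.05,0,0,0],[0.06,0,0,0],[0.06,0,0,0]]}}

```text
t: 7.4
ee_pos: [0.6724, 0.0526, 0.2934]
tcp_rot: [-0.683, 0.73, 0.001, 0.008]
force: [-1.9, 22.0, 11.2]
opening: 0.696
grasp_force: 22.7
```

```bash
python3 - <<'E'
from h import *
d(.675,.043,.138,None)
cv2.imwrite("pics/c3.png",crop(manip.capture("scene"),220,130,110,100,5))
E
```

```text
[ 0.063 -0.022  0.005  0.   ] psi -93.8 gp [0.6724 0.0526 0.1387] q1,q6 [ 0.3065 -0.3697] F [-1.9336 21.9581 11.1614] op 0.6956514386711561 t 7.4
```

View pics/c3.png

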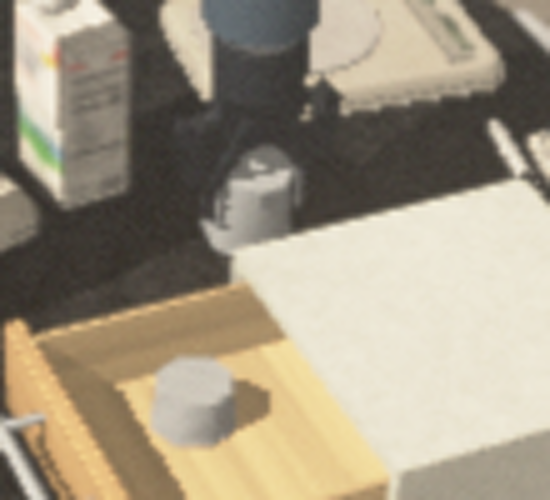

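The mould is tilting on the unit's edge (scene crop (255,200)): its top leans over the unit and its rim is left behind. I'll continue.

Call:
{"name": "send_rows", "arguments": {"deltas": [[0.01,0,0,0],[0.02,0,0,0],[0.03,0,0,0],[0.04,0,0,0],[0.05,0,0,0],[0.06,0,0,0],[0.06,0,0,0]]}}

```text
t: 8.15
ee_pos: [0.6726, 0.0423, 0.2954]
tcp_rot: [-0.683, 0.73, -0.001, 0.009]
force: [0.1, 19.1, 16.3]
opening: 0.692
grasp_force: 20.4
```

```bash
python3 - <<'E'
from h import *
d(.675,.043,.138,None)
cv2.imwrite("pics/c4.png",np.hstack([crop(manip.capture("scene"),245,150,50,50,8),crop(manip.capture("top"),195,110,50,50,8)]))
E
```

```text
[-0.005 -0.016  0.018  0.   ] psi -93.8 gp [0.6726 0.0423 0.1407] q1,q6 [ 0.2925 -0.3568] F [ 0.1008 19.1045 16.2518] op 0.6924451407231128 t 8.15
```

View pics/c4.png

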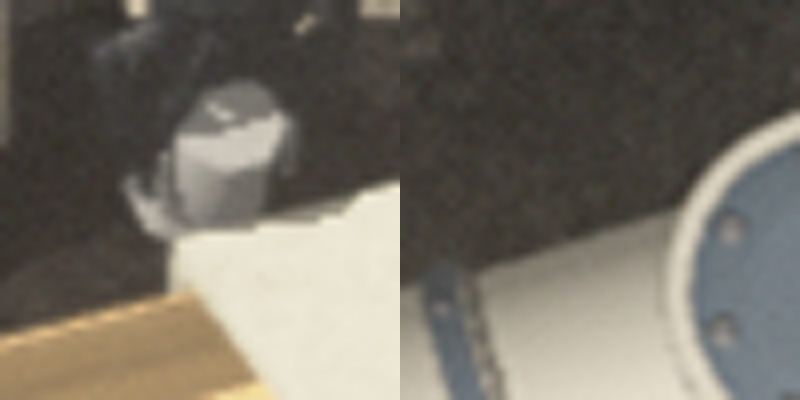

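The mould is clearly tilted now, mouth swung to +y, at about 45° by the geometry. I'll lower slightly for more tilt, back off, then press it flat on the worktop.

Call:
{"name": "send_rows", "arguments": {"deltas": [[0.005,0,0.01,0],[0.01,0,0.02,0],[0.01,0,0.03,0],[0.01,0,0.03,0]]}}

```text
t: 8.65
ee_pos: [0.6733, 0.0414, 0.2926]
tcp_rot: [-0.684, 0.73, -0.003, 0.011]
force: [0.4, 19.8, 19.7]
opening: 0.698
grasp_force: 20.0
```

Call:
{"name": "send_rows", "arguments": {"deltas": [[-0.1,0,0,0],[-0.25,0,0,0],[-0.4,0,0,0],[-0.45,0,0.15,0],[-0.45,0,0.25,0],[-0.45,0,0.25,0]]}}

```text
t: 9.25
ee_pos: [0.6742, 0.1033, 0.2441]
tcp_rot: [-0.682, 0.731, 0.001, -0.003]
force: [0.1, -0.6, -1.6]
opening: 0.693
grasp_force: 22.6
```

```bash
python3 - <<'E'
from h import *
d(.675,.11,.033,None)
E
```

```text
[-0.045 -0.002  0.376  0.   ] psi -94.0 gp [0.6742 0.1033 0.0894] q1,q6 [ 0.3802 -0.4491] F [ 0.061  -0.6438 -1.6263] op 0.6932096051830889 t 9.25
```

Call:
{"name": "send_rows", "arguments": {"deltas": [[-0.05,0,0.1,0],[-0.05,0,0.2,0],[-0.05,0,0.24,0],[-0.05,0,0.26,0],[-0.05,0,0.28,0],[-0.05,0,0.3,0],[-0.05,0,0.32,0],[-0.05,0,0.34,0],[-0.05,0,0.36,0],[-0.05,0,0.36,0]]}}

```text
t: 10.25
ee_pos: [0.6764, 0.112, 0.1978]
tcp_rot: [-0.683, 0.731, -0.001, 0.003]
force: [-6.1, 4.0, 16.5]
opening: 0.694
grasp_force: 25.8
```

Call:
{"name": "send_rows", "arguments": {"deltas": [[0,0,0.01,0],[0,0,0.02,0],[0,0,0.03,0],[0,0,0.04,0],[0,0,0.04,0]]}}

```text
t: 10.75
ee_pos: [0.677, 0.1125, 0.1935]
tcp_rot: [-0.683, 0.731, -0.002, 0.005]
force: [-6.8, 6.6, 19.2]
opening: 0.694
grasp_force: 30.1
```

```bash
python3 - <<'E'
from h import *
d(.675,.11,.033,None)
o=np.hstack([crop(manip.capture("scene"),225,140,50,50,8),crop(manip.capture("scene"),165,100,150,150,2.6667)])
cv2.imwrite("pics/c5.png",o)
E
```

```text
[0.017 0.012 0.039 0.   ] psi -93.9 gp [0.677  0.1125 0.0388] q1,q6 [ 0.3916 -0.4593] F [-6.7573  6.5835 19.2334] op 0.6939680002623044 t 10.75
```

View pics/c5.png

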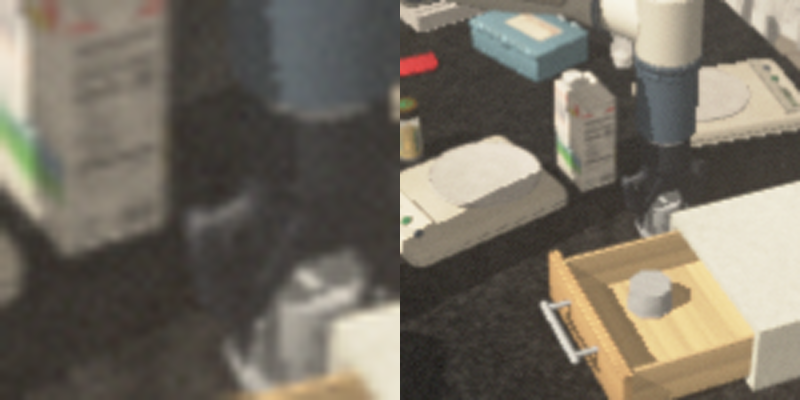

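The mould is nearly horizontal in the fingers (large crop, left panel (310,310)), its base end face up towards the camera and its mouth to +y. By pad height the tilt is about 81°. I'll release it so it lies flat, then regrip.

Call:
{"name": "send_rows", "arguments": {"deltas": [[0,0,0,0],[0,0,0,0],[0,0,0,0],[0,0,0,0],[0,0,0,0],[0,0,0,0]], "gripper": 0.8}}

```text
t: 11.45
ee_pos: [0.6758, 0.1104, 0.1869]
tcp_rot: [-0.682, 0.731, 0.0, -0.0]
force: [-0.3, 0.8, -0.5]
opening: 0.898
grasp_force: 0.0
```

Call:
{"name": "send_rows", "arguments": {"deltas": [[0,0,0,0],[0,0,0,0],[0,0,0,0],[0,0,0,0],[0,0,0,0],[0,0,0,0]], "gripper": -1, "newtons": 20}}

```text
t: 12.05
ee_pos: [0.6757, 0.1106, 0.1871]
tcp_rot: [-0.682, 0.731, 0.0, -0.0]
force: [-0.3, -0.9, -0.2]
opening: 0.002
grasp_force: 0.3
```

The fingers closed on nothing, so I'll lift clear and look.

Call:
{"name": "send_rows", "arguments": {"deltas": [[0,0,-0.15,0],[0,0,-0.4,0],[0,0,-0.7,0],[0,0,-1,0]]}}

```text
t: 12.45
ee_pos: [0.6754, 0.1106, 0.3385]
tcp_rot: [-0.682, 0.731, 0.0, -0.0]
force: [1.9, -0.0, 0.4]
opening: 0.002
grasp_force: 0.0
```

Call:
{"name": "send_rows", "arguments": {"deltas": [[0,0.3,-0.05,0],[0,0.6,-0.1,0],[0,0.9,-0.1,0],[0,1,-0.1,0]]}}

```text
t: 12.85
ee_pos: [0.5226, 0.1208, 0.3528]
tcp_rot: [-0.682, 0.731, 0.001, 0.0]
force: [0.6, 0.8, 0.4]
opening: 0.002
grasp_force: 0.0
```

Call:
{"name": "send_rows", "arguments": {"deltas": [[0,0.3,0,0],[0,0.6,0,0],[0,0.9,0,0],[0,1,0,0],[0,1,0,0]], "gripper": 1}}

```text
t: 13.35
ee_pos: [0.3749, 0.1313, 0.3528]
tcp_rot: [-0.683, 0.731, 0.0, 0.001]
force: [-0.3, 0.3, -0.2]
opening: 0.847
grasp_force: 0.0
```

```bash
python3 - <<'E'
from h import *
a=manip.capture("top");b=manip.capture("scene")
cv2.imwrite("pics/top6.png",a[:,:,::-1]);cv2.imwrite("pics/scene6.png",b[:,:,::-1])
d(.675,.11,.03,None)
cv2.imwrite("pics/c6.png",np.hstack([crop(a,190,110,80,110,5),crop(b,220,130,80,110,5)]))
E
```

```text
[ 0.008 -1.993  1.119  0.   ] psi -93.9 gp [0.3769 0.1317 0.1979] q1,q6 [ 0.7334 -0.8022] F [0.4879 0.6557 0.656 ] op 0.9936603809077207 t 13.45
```

View pics/c6.png

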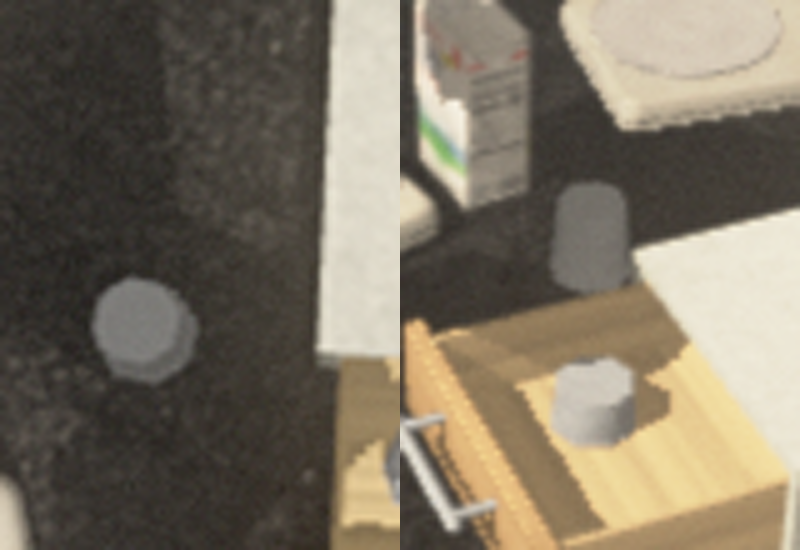

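The tall mould is standing mouth down again on the worktop (top crop base at (137,322), scene crop top at (592,198)). It had not tilted far enough and fell back. I'll locate it, then try pivoting with a lighter, position-controlled grip.

```bash
python3 - <<'E'
from h import *
t=[(137.5)/5-.5+190,322.5/5-.5+110];s=[192.5/5-.5+220,198.5/5-.5+130]
print(t,s,tri([s],[t]));c=plane("top",[t],.072)[0];print(c)
g=cv2.imread("pics/top6.png");G=cv2.GaussianBlur(g[...,2].astype(np.float32),(0,0),.8)
gx,gy=cv2.Sobel(G,cv2.CV_32F,1,0),cv2.Sobel(G,cv2.CV_32F,0,1)
R=P["top"]["cam_to_world"][:3,:3];yy,xx=np.mgrid[:384,:512];k=(np.hypot(xx-218,yy-175)<14)
dd=np.c_[gx[k],-gy[k],0*gx[k]]@R.T;a=np.arctan2(dd[:,1],dd[:,0]);w=np.hypot(gx[k],gy[k])**2
v=(w*np.exp(8j*a)).sum()/w.sum();print(np.degrees(np.angle(v))/8,abs(v))
d(c[0],c[1],.13,-94);d(c[0],c[1],.13,-84)
E
```

```text
[217.0, 174.0] [258.0, 169.2] [[0.6718 0.1513 0.0759 0.0015]]
[0.6716 0.152  0.072 ]
-13.804137342653028 0.3392762216438358
[-0.27  -1.951  0.453  0.   ] psi -93.9 gp [0.3769 0.1317 0.1979] q1,q6 [ 0.7334 -0.8022] F [0.4879 0.6557 0.656 ] op 0.9936603809077207 t 13.45
[-0.27  -1.951  0.453 -0.055] psi -93.9 gp [0.3769 0.1317 0.1979] q1,q6 [ 0.7334 -0.8022] F [0.4879 0.6557 0.656 ] op 0.9936603809077207 t 13.45
```

Call:
{"name": "send_rows", "arguments": {"deltas": [[-0.09,-0.3,0,0],[-0.18,-0.6,0,0],[-0.27,-0.9,0,0],[-0.27,-1,0,0]], "gripper": 1}}

```text
t: 13.85
ee_pos: [0.5337, 0.1619, 0.3497]
tcp_rot: [-0.681, 0.732, -0.0, -0.001]
force: [-0.8, -1.2, -0.1]
opening: 1.0
grasp_force: 0.0
```

Call:
{"name": "send_rows", "arguments": {"deltas": [[0,-0.3,0,0.03],[0,-0.6,0,0.03],[0,-0.9,0,0.03],[0,-0.95,0.2,0.03],[0,-0.95,0.45,0.03],[0,-0.95,0.7,0.03],[0,-0.95,0.9,0.03],[0,-0.95,0.95,0.03],[0,-0.95,0.95,0.03]]}}

```text
t: 14.75
ee_pos: [0.6717, 0.1508, 0.2077]
tcp_rot: [-0.647, 0.763, 0.0, -0.002]
force: [-0.1, -0.0, 1.0]
opening: 1.002
grasp_force: 0.0
```

Call:
{"name": "send_rows", "arguments": {"deltas": [[0,0,0,0],[0,0,0,0],[0,0,0,0],[0,0,0,0],[0,0,0,0],[0,0,0,0]], "gripper": -1, "newtons": 20}}

```text
t: 15.35
ee_pos: [0.6719, 0.1516, 0.2124]
tcp_rot: [-0.647, 0.762, -0.001, 0.002]
force: [0.8, -0.1, 6.2]
opening: 0.673
grasp_force: 21.7
```

Call:
{"name": "send_rows", "arguments": {"deltas": [[0,0,0,0],[0,0,0,0],[0,0,0,0]], "gripper": 0.34}}

```text
t: 15.65
ee_pos: [0.6719, 0.1516, 0.2124]
tcp_rot: [-0.647, 0.762, -0.001, 0.002]
force: [1.1, 0.6, 6.0]
opening: 0.674
grasp_force: 21.7
```

Call:
{"name": "send_rows", "arguments": {"deltas": [[0,0,0,0],[0,0,0,0]], "gripper": 0.32}}

```text
t: 15.85
ee_pos: [0.672, 0.1516, 0.2124]
tcp_rot: [-0.647, 0.762, -0.001, 0.002]
force: [0.4, -0.5, 6.6]
opening: 0.672
grasp_force: 21.7
```

Call:
{"name": "send_rows", "arguments": {"deltas": [[0,0,0,0],[0,0,0,0]], "gripper": 0.28}}

```text
t: 16.05
ee_pos: [0.6719, 0.1516, 0.2123]
tcp_rot: [-0.647, 0.762, -0.001, 0.002]
force: [1.3, 1.1, 6.6]
opening: 0.674
grasp_force: 21.7
```

Call:
{"name": "send_rows", "arguments": {"deltas": [[0,0,0,0],[0,0,0,0]], "gripper": 0.346}}

```text
t: 16.25
ee_pos: [0.6719, 0.1516, 0.2124]
tcp_rot: [-0.647, 0.762, -0.001, 0.002]
force: [0.8, -0.1, 5.8]
opening: 0.675
grasp_force: 20.9
```

Call:
{"name": "send_rows", "arguments": {"deltas": [[0,0,0,0],[0,0,0,0]], "gripper": 0.352}}

```text
t: 16.45
ee_pos: [0.672, 0.1516, 0.2123]
tcp_rot: [-0.647, 0.762, -0.001, 0.002]
force: [0.9, 0.2, 5.8]
opening: 0.676
grasp_force: 16.0
```

Call:
{"name": "send_rows", "arguments": {"deltas": [[0,0,0,0],[0,0,0,0]], "gripper": 0.358}}

```text
t: 16.65
ee_pos: [0.6719, 0.1516, 0.2122]
tcp_rot: [-0.647, 0.762, -0.001, 0.002]
force: [0.8, 0.2, 6.1]
opening: 0.68
grasp_force: 11.6
```

Between 0.346 and 0.37 the grip force falls off linearly, so I can set a light pivoting grip. I'll lift firmly, go to the unit's edge, loosen, then tilt.

Call:
{"name": "send_rows", "arguments": {"deltas": [[0,0,-0.15,0],[0,0,-0.4,0],[0,0,-0.67,0],[0.2,-0.04,-0.67,-0.037],[0.4,-0.08,-0.67,-0.037],[0.52,-0.1,-0.67,-0.037],[0.52,-0.1,-0.67,-0.037]], "gripper": 0.2}}

```text
t: 17.35
ee_pos: [0.6729, 0.0697, 0.3102]
tcp_rot: [-0.689, 0.725, 0.0, -0.0]
force: [-0.2, 0.6, -0.7]
opening: 0.673
grasp_force: 22.0
```

```bash
python3 - <<'E'
from h import *
d(.672,.031,.158,-93.7)
E
```

```text
[ 0.258 -0.007 -0.017  0.004] psi -92.9 gp [0.6729 0.0697 0.1555] q1,q6 [ 0.3334 -0.3841] F [-0.1538  0.5921 -0.7227] op 0.6731668597652399 t 17.35
```

Call:
{"name": "send_rows", "arguments": {"deltas": [[0,0,0,0],[0,0,0,0]], "gripper": 0.362}}

```text
t: 17.55
ee_pos: [0.6731, 0.0728, 0.3099]
tcp_rot: [-0.69, 0.724, 0.0, -0.0]
force: [0.4, 0.5, -0.7]
opening: 0.679
grasp_force: 8.6
```

Call:
{"name": "send_rows", "arguments": {"deltas": [[0.04,0,0,0],[0.08,0,0,0],[0.11,0,0,0],[0.14,0,0,0],[0.17,0,0,0],[0.2,0,0,0],[0.2,0,0,0]]}}

```text
t: 18.25
ee_pos: [0.6717, 0.0413, 0.3104]
tcp_rot: [-0.69, 0.724, -0.0, 0.0]
force: [-0.8, 1.1, 0.3]
opening: 0.679
grasp_force: 0.0
```

Call:
{"name": "send_rows", "arguments": {"deltas": [[0.03,0,0,0],[0.06,0,0,0],[0.09,0,0,0],[0.12,0,0,0],[0.15,0,0,0],[0.18,0,0,0],[0.2,0,0,0],[0.2,0,0,0]]}}

```text
t: 19.05
ee_pos: [0.6703, 0.0116, 0.3102]
tcp_rot: [-0.69, 0.724, -0.0, -0.0]
force: [-0.6, 0.4, 0.7]
opening: 0.678
grasp_force: 0.0
```

```bash
python3 - <<'E'
from h import *
d(.672,.031,.158,-93.7)
b=manip.capture("scene");cv2.imwrite("pics/scene7.png",b[:,:,::-1])
p=proj("scene",[manip.get_state()["ee_pos"]-[0,0,.155]])[0];print(p)
u,v=p.astype(int)
g=b[v-16:v+22,u-20:u+20].astype(int).mean(2)//10
for r in g[::1]: print("".join("%2d"%x for x in r))
E
```

```text
[-0.13  -0.005 -0.017  0.005] psi -92.8 gp [0.6703 0.0116 0.1555] q1,q6 [ 0.2498 -0.2979] F [-0.5998  0.4185  0.6782] op 0.6779387886093385 t 19.05
[274.7721 171.5169]
 5 5 5 5 6 7 8 8 8111211 9 8 7 6 6 6 6 6 6 6 6 5 6 6 5 5 6 5 6 6 6 6 6 6 6 6 6 6
 5 5 5 5 6 8111110 9 9 8 8 7 6 6 5 6 6 7 7 6 6 6 5 5 6 6 5 6 6 6 6 6 5 5 6 6 6 6
 5 5 5 5 6 810 9 8 7 7 7 7 6 6 6 6 6 6 7 6 6 6 6 5 6 5 6 6 5 6 6 6 6 5 5 5 6 6 6
 5 5 5 5 6 8 9 7 6 6 7 7 6 6 6 6 5 6 6 7 6 6 5 5 6 6 5 6 5 6 6 5 6 5 6 6 6 6 6 6
 5 6 5 5 5 7 8 7 6 6 7 6 6 6 6 5 6 6 7 6 6 5 6 6 5 5 5 6 5 5 5 5 6 5 5 5 5 6 6 6
 5 5 5 5 5 6 7 6 6 6 7 6 6 6 5 6 6 7 6 6 6 6 5 5 6 5 5 6 6 6 5 5 5 5 6 6 6 6 6 6
 5 5 5 5 5 6 7 6 6 6 6 5 5 5 5 5 6 6 6 6 6 6 6 5 5 5 5 5 6 6 6 5 6 5 6 5 6 6 7 6
 5 5 5 5 5 6 6 6 6 6 6 5 5 5 5 6 6 6 6 6 6 5 5 5 5 5 5 5 6 6 6 6 6 5 6 6 6 6 6 6
 5 5 5 5 5 5 6 6 6 5 6 5 5 5 5 6 7 6 6 6 5 5 5 5 5 5 5 6 6 6 6 6 6 6 6 6 6 5 6 6
 5 5 6 5 5 6 6 6 6 6 6 5 6 6 6 7 6 6 6 6 6 5 5 6 6 5 5 6 6 6 6 6 6 6 5 6 5 5 6 5
 5 5 5 5 4 6 6 6 6 6 6 5 6 5 7 7 6 5 6 6 6 6 5 5 5 5 5 5 5 5 6 6 6 6 5 5 5 6 6 6
 5 5 5 5 5 5 6 7 6 6 6 5 5 6 6 6 6 6 5 6 
[... 1445 characters left out ...]
2021212121222222222122222222222222222222222222222222
 7 81317191918181817161619191920212122222222222122222222222222222222222222222222
 6 81417191919181817161619181719202122222222222222222222222222222222222222222222
 6 81518191919181818171717161515182021222222222222222222222222222222222222222222
 7 91618191919191816161513131414161921222222222222222222222222222222222222222222
 9131718181816151414131413131413131620212222222222222222222222222222222222222222
17171615141414141413131313131313131317202222222222222222222222222222222222222222
13141414131313131313131313131313131314182122222222222222222222222222222222222222
13131313131313131313131313131312121213152021222222222222222222222222222222222222
```

The mould slipped out of the light grip. I'll move away and see how it lies.

Call:
{"name": "send_rows", "arguments": {"deltas": [[0,0,-0.2,0],[-0.2,0.2,-0.4,0],[-0.4,0.5,-0.4,0],[-0.4,0.8,-0.4,0],[-0.4,1,-0.4,0]], "gripper": 1}}

```text
t: 19.6
ee_pos: [0.5207, 0.0801, 0.3706]
tcp_rot: [-0.691, 0.723, 0.0, 0.0]
force: [0.6, 0.2, 0.4]
opening: 1.002
grasp_force: 0.0
```

Call:
{"name": "send_rows", "arguments": {"deltas": [[0,0.3,0,0],[0,0.6,0,0],[0,0.9,0,0],[0,1,0,0]]}}

```text
t: 20.0
ee_pos: [0.3703, 0.0858, 0.3705]
tcp_rot: [-0.691, 0.723, 0.0, 0.001]
force: [0.0, 1.0, -0.0]
opening: 1.002
grasp_force: 0.0
```

```bash
python3 - <<'E'
from h import *
a=manip.capture("top");b=manip.capture("scene")
cv2.imwrite("pics/top8.png",a[:,:,::-1]);cv2.imwrite("pics/scene8.png",b[:,:,::-1])
d(.672,.1,.1)
# top: pixels much changed vs dark worktop, left of the unit
g=a.astype(int).mean(2)
m=((g>105)).astype(np.uint8);m[:,:206]=0;m[:,252:]=0;m[:120]=0;m[215:]=0
n,l,st,c=cv2.connectedComponentsWithStats(m)
for i in range(1,n):
    if st[i,4]>20: print(st[i],c[i])
i=1+np.argmax(st[1:,4]);x,y,w,h=st[i,:4]
for r in (g[y-3:y+h+3,x-3:x+w+3]//10).astype(int): print("".join("%3d"%q for q in r))
E
```

```text
[-0.183 -1.996  0.775  0.   ] psi -92.6 gp [0.3717 0.0862 0.2163] q1,q6 [ 0.6442 -0.6898] F [-0.4987  0.6482 -0.0023] op 1.0000191632468725 t 20.1
[227 167  18  16 237] [235.2954 174.4557]
  4  4  4  4  5  5  5  5  5  5  5  5  5  5  5  5  5  6  5  6  6  6  6  6
  4  5  4  4  4  5  5  5  4  5  5  6  5  6  5  5  5  5  5  5  5  5  6  6
  4  4  4  4  5  5  5  6  8  9 10  9  9  8  8  7  6  5  5  6  6  5  6  6
  4  4  4  5  5  4  7 10 12 12 12 12 12 11 12 10  8  6  5  6  5  6  6  6
  4  4  4  5  5  6 10 12 12 12 12 12 12 12 12 12 14 12  7  5  5  6  5  6
  4  5  5  5  7 10 12 12 12 12 12 12 12 12 12 12 17 17 12  7  5  6  5  6
  4  4  4  8 11 12 12 12 12 12 12 12 12 12 12 12 17 19 17 11  6  5  6  6
  5  3  4 10 12 12 12 12 12 12 12 12 12 12 12 12 15 18 19 16  9  6  5  6
  4  4  6 10 12 12 12 12 12 12 12 12 12 12 12 11 13 17 19 17 11  6  5  6
  4  4  6 10 12 12 12 12 12 12 12 12 12 12 12 12 15 18 19 17 11  8  7  6
  4  4  6 11 12 12 12 12 12 12 12 12 12 12 12 12 17 19 19 17 12  9  7  5
  4  4  7 10 12 12 12 12 12 12 12 12 12 12 12 12 17 19 19 16 10  9  7  6
  4  4  7 11 12 12 12 12 12 12 12 12 12 12 12 12 17 19 19 16 10  9  7  6
  4  4  8 11 12 12 12 12 12 12 12 12 12 12 12 12 14 15 18 15 10  8  6  6
  4  5  8 11 12 12 12 12 12 12 12 12 12 12 12 12 12 12 14 12 10  8  6  6
  4  4  7  9 10 12 12 12 12 12 12 12 12 12 12 12 12 12 10 10 10  9  6  6
  4  4  7  9 10 10 12 12 12 12 12 12 12 12 12 12 12 10  9  9 10  9  6  5
  5  4  5  7  9  9 11 12 12 12 12 12 12 13 12 12 11 10 10 10 10  8  5  5
  5  4  4  5  7  9 10 11 11 11 11 11 12 12 11 10 10  9  9  9  8  6  5  5
  5  5  4  4  5  8  9  9 10 10 10 10 10 10 10  9 10 10  9  8  7  6  6  6
  4  5  4  4  4  5  8  9  9  9  9  9  9  9  9  9 10 10  8  6  5  6  6  6
  4  5  4  4  4  5  7 10 11 10 10 10 10  9  9 10 10  8  5  5  6  6  5  5
```

It's standing mouth down again near top px (235,174). I'll use a firm grip close to the base this time, for a long lever to the edge.

```bash
python3 - <<'E'
from h import *
c=plane("top",[[235,174.3]],.072)[0];print(c)
d(c[0],c[1],.2); d(c[0],c[1],.06)
E
```

```text
[0.669  0.0927 0.072 ]
[-0.134 -1.978  0.108  0.   ] psi -92.6 gp [0.3717 0.0862 0.2163] q1,q6 [ 0.6442 -0.6898] F [-0.4987  0.6482 -0.0023] op 1.0000191632468725 t 20.1
[-0.134 -1.978  1.042  0.   ] psi -92.6 gp [0.3717 0.0862 0.2163] q1,q6 [ 0.6442 -0.6898] F [-0.4987  0.6482 -0.0023] op 1.0000191632468725 t 20.1
```

Call:
{"name": "send_rows", "arguments": {"deltas": [[-0.05,-0.3,0,0],[-0.1,-0.6,0,0],[-0.13,-0.9,0,0],[-0.13,-1,0.1,0]]}}

```text
t: 20.5
ee_pos: [0.529, 0.0989, 0.3552]
tcp_rot: [-0.69, 0.724, -0.001, 0.001]
force: [0.2, 0.3, -1.2]
opening: 1.001
grasp_force: 0.0
```

Call:
{"name": "send_rows", "arguments": {"deltas": [[0,-0.3,0,0],[0,-0.6,0,0],[0,-0.9,0,0],[0,-0.98,0.2,0],[0,-0.98,0.45,0],[0,-0.98,0.7,0],[0,-0.98,0.9,0],[0,-0.98,0.94,0],[0,-0.98,0.94,0]]}}

```text
t: 21.4
ee_pos: [0.6716, 0.0913, 0.213]
tcp_rot: [-0.69, 0.724, 0.0, -0.001]
force: [0.9, -0.4, 0.1]
opening: 1.0
grasp_force: 0.0
```

Call:
{"name": "send_rows", "arguments": {"deltas": [[0,0,0,0],[0,0,0,0],[0,0,0,0],[0,0,0,0],[0,0,0,0]], "gripper": -1, "newtons": 20}}

```text
t: 21.9
ee_pos: [0.6718, 0.0918, 0.2168]
tcp_rot: [-0.69, 0.724, -0.001, 0.002]
force: [-0.3, 0.2, 6.7]
opening: 0.657
grasp_force: 21.7
```

Call:
{"name": "send_rows", "arguments": {"deltas": [[0,0,-0.15,0],[0,0,-0.4,0],[0,0,-0.69,0],[0,0,-0.69,0]]}}

```text
t: 22.3
ee_pos: [0.6724, 0.0916, 0.3261]
tcp_rot: [-0.69, 0.723, -0.004, 0.006]
force: [0.0, -1.0, -0.2]
opening: 0.658
grasp_force: 22.2
```

```bash
python3 - <<'E'
from h import *
d(.67,.031,.164,-93.7)
E
```

```text
[ 0.404 -0.003  0.049  0.006] psi -92.7 gp [0.6724 0.0916 0.1714] q1,q6 [ 0.3657 -0.4133] F [ 0.0299 -1.0372 -0.1507] op 0.6578009365474367 t 22.3
```

Call:
{"name": "send_rows", "arguments": {"deltas": [[0.06,0,0.08,0],[0.12,0,0.08,0],[0.17,0,0.08,0],[0.21,0,0.08,0],[0.24,0,0.08,0],[0.27,0,0.08,0],[0.3,0,0.08,0],[0.3,0,0.08,0]]}}

```text
t: 23.1
ee_pos: [0.6694, 0.0476, 0.307]
tcp_rot: [-0.69, 0.724, -0.0, 0.002]
force: [-0.6, 6.3, 2.3]
opening: 0.655
grasp_force: 20.8
```

Call:
{"name": "send_rows", "arguments": {"deltas": [[0.02,0,0,0],[0.04,0,0,0],[0.06,0,0,0],[0.08,0,0,0],[0.1,0,0,0],[0.12,0,0,0],[0.14,0,0,0],[0.15,0,0,0]]}}

```text
t: 23.9
ee_pos: [0.6687, 0.0245, 0.308]
tcp_rot: [-0.69, 0.724, -0.001, 0.002]
force: [0.3, 2.0, 5.1]
opening: 0.657
grasp_force: 20.2
```

Call:
{"name": "send_rows", "arguments": {"deltas": [[0.02,0,0,0],[0.04,0,0,0],[0.06,0,0,0],[0.08,0,0,0],[0.1,0,0,0],[0.12,0,0,0],[0.14,0,0,0],[0.15,0,0,0]]}}

```text
t: 24.7
ee_pos: [0.6665, 0.0014, 0.3052]
tcp_rot: [-0.69, 0.724, 0.0, -0.001]
force: [-0.4, 3.0, 1.4]
opening: 0.649
grasp_force: 20.9
```

```bash
python3 - <<'E'
from h import *
d(.67,.031,.164,-93.7)
b=manip.capture("scene");a=manip.capture("top");cv2.imwrite("pics/scene9.png",b[:,:,::-1])
cv2.imwrite("pics/top9.png",a[:,:,::-1])
p=proj("scene",[manip.get_state()["ee_pos"]-[0,0,.155]])[0];print(p)
u,v=p.astype(int)
for r in b[v-10:v+20,u-20:u+16].astype(int).mean(2)//10: print("".join("%3d"%x for x in r))
E
```

```text
[-0.198 -0.014 -0.09   0.005] psi -92.7 gp [0.6665 0.0014 0.1505] q1,q6 [ 0.2358 -0.2836] F [-0.4131  2.9979  1.3535] op 0.6486649142608157 t 24.7
[275.2026 174.2092]
  5  5  5  5  6  7  7  6  6  6  9  9  6  6  6  6  7  7  6  6  6  5  6  5  5  5  6  6  6  6  6  5  6  6  6  6
  5  5  5  5  5  6  6  6  6  6  8  7  5  6  6  6  7  6  6  9  9  7  6  5  5  5  5  5  6  5  6  6  5  5  6  6
  5  5  5  5  5  6  6  6  6  6  7  6  6  6  6  7  7  6  6  9 10 10  8  7  5  5  6  6  6  6  6  6  6  6  6  6
  5  5  5  5  5  6  6  6  6  6  6  6  6  6  7  7  6  6  8  9 10 10 11  9  6  5  5  6  6  6  6  6  6  5  5  5
  5  5  5  5  5  5  6  6  6  6  6  5  5  6  6  6  6  8 10 11 11 11 11 11  9  7  6  6  6  6  6  6  5  5  5  6
  5  5  5  5  5  7  7  7  6  6  6  5  5  6  6  6  7 10 11 11 11 11 11 11 11 10  8  6  6  9  7  6  5  5  6  5
  5  5  5  5  6  9 11  9  7  6  6  6  5  6  6  6  9 11 11 11 11 11 11 12 13 12 11  8  7 11  8  6  5  6  5  6
  5  5  5  5  6  8 14 13  9  7  6  6  6  6  6  7 10 11 11 11 11 11 11 11 12 14 14 10  8 10  8  6  6  6  6  6
  5  5  5  5  5  8 15 16 11  7  6  6  6  6  6  9 11 11 11 11 
[... 1636 characters left out ...]
2 22 22 22 22 22 22 22 22 22 22 22 22 22 22 22
  7  8  9 10 12 13 15 17 16 15 14 13 13 14 14 16 20 21 22 22 22 22 22 22 22 22 22 22 22 22 22 22 22 22 22 22
 12 12 15 17 17 16 15 14 14 14 13 13 13 13 13 14 17 20 22 22 22 22 22 22 22 22 22 22 22 22 22 22 22 22 22 22
 17 16 15 14 14 14 14 13 14 13 13 13 13 13 13 13 13 16 20 22 22 22 22 22 22 22 22 22 22 22 22 22 22 22 22 22
 14 14 14 14 13 13 13 13 13 13 13 13 13 13 13 13 13 14 18 21 22 22 22 22 22 22 22 22 22 22 22 22 22 22 22 22
 13 14 13 13 13 13 13 13 13 13 13 13 12 13 13 12 12 13 15 20 21 22 22 22 22 22 22 22 22 22 22 22 22 22 22 22
 13 13 13 13 13 13 13 13 12 13 12 12 12 12 13 12 12 13 13 17 21 22 22 22 22 22 22 22 22 22 22 22 22 22 22 22
```

The base face now looks nearly round from the camera, with small forces, so it's tilted about 75°. I'll back off and press it flat on the worktop.

Call:
{"name": "send_rows", "arguments": {"deltas": [[-0.2,0,0,0],[-0.5,0,0,0],[-0.78,0,0,0],[-0.78,0,0.2,0],[-0.78,0,0.4,0],[-0.78,0,0.5,0]]}}

```text
t: 25.4
ee_pos: [0.6711, 0.1183, 0.2266]
tcp_rot: [-0.69, 0.724, 0.001, -0.003]
force: [-0.4, 0.1, -0.7]
opening: 0.648
grasp_force: 21.8
```

```bash
python3 - <<'E'
from h import *
d(.67,.118,.030,-93.7)
E
```

```text
[0.002 0.007 0.279 0.005] psi -92.7 gp [0.6711 0.1183 0.0719] q1,q6 [ 0.403  -0.4504] F [-0.3987  0.0647 -0.6542] op 0.6482439301302374 t 25.4
```

Call:
{"name": "send_rows", "arguments": {"deltas": [[0,0,0.1,0],[0,0,0.17,0],[0,0,0.2,0],[0,0,0.23,0],[0,0,0.25,0],[0,0,0.27,0],[0,0,0.28,0],[0,0,0.28,0]]}}

```text
t: 26.2
ee_pos: [0.6732, 0.1178, 0.1906]
tcp_rot: [-0.69, 0.724, -0.001, 0.001]
force: [0.5, -2.3, 5.3]
opening: 0.652
grasp_force: 22.9
```

It's at lying height with little force. I'll release, slide along it to the mouth end and regrip there, so the base can later swing down under gravity.

Call:
{"name": "send_rows", "arguments": {"deltas": [[0,0,0,0],[0,0,0,0],[0,0,0,0],[0,0,0,0]], "gripper": 1}}

```text
t: 26.6
ee_pos: [0.6722, 0.1189, 0.1883]
tcp_rot: [-0.69, 0.724, 0.0, -0.0]
force: [0.4, -0.2, -0.1]
opening: 1.005
grasp_force: 0.0
```

```bash
python3 - <<'E'
from h import *
d(.672,.162,.033,-93.7)
a=manip.capture("scene");cv2.imwrite("pics/scene10.png",a[:,:,::-1])
p=proj("scene",[manip.get_state()["ee_pos"]-[0,0,.155]])[0];print(p)
u,v=p.astype(int)
for r in a[v-22:v+14,u-22:u+14].astype(int).mean(2)//10: print("".join("%3d"%x for x in r))
E
```

```text
[-0.287  0.015  0.004  0.005] psi -92.7 gp [0.6722 0.1189 0.0336] q1,q6 [ 0.4031 -0.4504] F [ 0.4286 -0.2338 -0.0797] op 1.0050688596510637 t 26.6
[261.3103 181.4691]
 11 10 10 11 11 11  9  6  5  5  5  5  5  5  5  5  5  5  5  5  5  5  6  6  6  6  6  5  5  6  5  5  5  5  6  6
 11 12 12 12 12 12  9  6  5  5  5  4  5  5  5  5  5  5  5  5  5  5  5  6  6  6  6  6  6  5  5  6  6  7  7  7
 12 12 12 12 12 12  9  6  5  5  5  5  5  5  6  6  6  5  5  5  5  5  6  6  6  6  6  6  6  6  5  5  6  7  7  7
 12 12 12 12 12 12  9  6  5  5  5  5  5  5  5  7  7  6  6  6  5  6  6  6  6  6  6  5  6  5  5  6  6  6  7  7
 12 12 12 12 12 12  9  6  5  5  5  5  4  5  6  6  6  7  7  6  6  6  6  6  6  6  6  5  6  5  5  6  6  6  6  7
 13 12 12 12 12 11  9  6  6  5  5  5  5  5  6  7  6  6  6  6  6  6  7  6  6  6  6  5  5  5  6  6  5  6  6  6
 13 12 11 10 10 10  8  7  9  8  8  7  8  8  9  8  7  6  5  5  5  5  5  5  5  5  5  5  5  5  6  5  5  5  5  5
 12 11 10 10 10 10  9  9 11 11  9  9  9  9  8  7  6  6  5  5  5  5  5  5  5  5  5  5  5  5  6  5  5  5  5  5
 11 10 10 10 10 11  8  9 10  9  7  7  7  7  7  7  6  6  5  6 
[... 2290 characters left out ...]
4 15 16 17 16 15 14 13 13 13 14 16 19 21 22 22
  6  6  5  5  5  6  6  6  6  7  7  6  7  8  9 10 12 12 15 17 17 16 15 14 14 13 13 13 13 13 13 13 16 20 21 22
  6  6  6  5  5  5  6  6  7  8  9 10 10 13 15 17 17 16 15 14 14 14 14 13 13 13 13 13 13 13 13 13 13 17 20 22
  6  6  6  6  6  7  8 10 11 13 15 17 17 16 15 14 14 14 14 14 13 13 13 13 13 13 13 13 13 13 13 13 13 14 18 21
  6  7  7  9 11 13 15 17 17 16 15 14 14 14 14 13 13 13 13 13 13 13 13 13 13 13 13 13 13 13 12 12 12 12 15 20
 11 12 13 17 16 16 15 14 13 14 14 13 13 13 13 13 13 13 13 13 13 13 13 13 13 12 12 12 12 12 12 12 12 13 13 17
 18 16 15 14 14 14 14 14 13 13 13 13 13 13 13 13 13 13 13 12 13 12 12 12 13 12 13 12 12 13 13 13 13 13 14 14
```

The pixels fit a mould lying on its side with the base face towards the unit. I'll slide to the mouth end and grip.

Call:
{"name": "send_rows", "arguments": {"deltas": [[-0.1,0,0,0],[-0.2,0,0,0],[-0.29,0,0,0],[-0.29,0,0,0]]}}

```text
t: 27.05
ee_pos: [0.6744, 0.1648, 0.1885]
tcp_rot: [-0.691, 0.723, 0.0, 0.0]
force: [-0.7, -0.5, 0.3]
opening: 0.995
grasp_force: 0.0
```

Call:
{"name": "send_rows", "arguments": {"deltas": [[0,0,0,0],[0,0,0,0],[0,0,0,0],[0,0,0,0],[0,0,0,0]], "gripper": -1, "newtons": 20}}

```text
t: 27.55
ee_pos: [0.6745, 0.1618, 0.1889]
tcp_rot: [-0.69, 0.724, -0.0, 0.0]
force: [0.3, 0.1, 1.1]
opening: 0.726
grasp_force: 22.0
```

Call:
{"name": "send_rows", "arguments": {"deltas": [[0,0,-0.1,0],[0,0,-0.25,0],[0,0,-0.36,0],[0,0,-0.36,0]]}}

```text
t: 27.95
ee_pos: [0.6751, 0.162, 0.2453]
tcp_rot: [-0.69, 0.724, -0.001, 0.002]
force: [0.1, -0.6, -0.3]
opening: 0.728
grasp_force: 22.4
```

Call:
{"name": "send_rows", "arguments": {"deltas": [[0,0,0,0],[0,0,0,0]], "gripper": 0.464}}

```text
t: 28.15
ee_pos: [0.6739, 0.1618, 0.2408]
tcp_rot: [-0.69, 0.724, 0.001, -0.001]
force: [0.3, -0.5, -1.7]
opening: 0.728
grasp_force: 22.4
```

Call:
{"name": "send_rows", "arguments": {"deltas": [[0,0,0,0],[0,0,0,0]], "gripper": 0.469}}

```text
t: 28.35
ee_pos: [0.6743, 0.1619, 0.2416]
tcp_rot: [-0.69, 0.724, 0.0, -0.001]
force: [0.0, 0.0, -1.8]
opening: 0.737
grasp_force: 4.7
```

Call:
{"name": "send_rows", "arguments": {"deltas": [[0,0,0,0],[0,0,0,0],[0,0,0,0]], "gripper": 0.471}}

```text
t: 28.65
ee_pos: [0.6744, 0.1621, 0.2426]
tcp_rot: [-0.69, 0.724, -0.0, -0.0]
force: [-0.3, -0.7, -1.0]
opening: 0.734
grasp_force: 2.9
```

```bash
cat > tilt.py <<'E'
from h import *
a=manip.capture("scene");cv2.imwrite("pics/t%d.png"%(100*manip.get_state()["t"]),a[:,:,::-1])
p=proj("scene",[manip.get_state()["ee_pos"]-[0,0,.155]])[0].astype(int);u,v=p
for r in a[v-12:v+24,u-16:u+18].astype(int).mean(2)//10: print("".join("%3d"%x for x in r))
d(.6,.2,.08)
E
python3 tilt.py
```

```text
12  8  6  5  5  5  6  6  5  5  5  5  5  5  5  5  5  5  5  5  5  5  5  6  8 16 17 10  6  5  5  7 13 13
 13  8  6  5  5  5  6  5  5  5  5  5  5  5  5  5  5  5  5  5  5  5  5  5  5  8  8  6  5  5  5  7 12 13
 12  9  6  5  5  5  5  5  5  5  5  5  5  5  5  5  5  5  5  5  5  5  5  5  5  5  5  5  5  5  5  6  7  7
 12  9  6  5  5  5  5  5  5  5  5  5  5  5  5  5  5  5  5  5  5  5  5  5  5  5  5  5  5  5  5  5  5  5
 12 10  7  5  6  5  5  5  5  5  5  5  5  5  5  4  4  5  5  5  5  5  4  5  5  5  5  5  6  5  5  5  5  5
 11  9  6  6  5  5  5  5  5  5  5  5  5  5  5  5  5  5  5  4  5  4  5  6  5  5  5  5  5  5  5  4  5  5
 10  9  7  5  5  5  5  5  5  5  5  5  5  5  5  5  6  6  6  6  6  6  5  5  5  6  5  5  5  5  5  5  5  5
 11 10  8  6  5  5  5  5  5  5  5  5  7  7  9  9 10 10 11 10 10  8  6  6  6  9  7  5  5  5  5  5  5  5
 12 12 10  8  6  6  5  5  5  5  5  7 10 11 12 11 12 11 11 11 10 10  8  6  6  9  7  5  5  5  5  5  5  5
 12 12 12  9  6  5  5  5  5  6  6  9 11 11 12 12 11 11 11 11 10 10  9  6  6  9  7  5  5  5  5  5  5  5
 12 12 12 10  7  5  5  5  6  6  7 10 11 11 11 12 11 11 11 11 10 10  9  
[... 2053 characters left out ...]
 5  6  5  7 16 20 21 22 21 22 21 22 22
  5  5  5  6  6  7  7  7  6  6  6  6  6  6  6  6  6  6  6  6  6  6  6  6  8 16 19 20 21 21 21 22 22 22
  5  5  5  6  6  6  6  7  6  6  6  6  6  6  6  7  7  7  7  6  6  6  6  6  8 16 18 19 20 21 22 22 22 22
  6  6  6  6  7  6  6  6  7  7  6  6  6  6  6  7  7  6  6  6  6  6  7  8  9 16 18 17 19 20 21 22 22 22
  6  6  6  6  6  6  6  6  7  7  6  6  6  6  7  6  6  7  7  8  8  9 11 12 14 17 16 15 15 18 20 21 22 22
  6  6  5  6  6  7  6  7  7  7  7  7  6  7  7  8  9  9 12 13 15 17 16 15 14 13 13 14 14 15 19 21 22 22
[-0.229  0.508  0.053  0.   ] psi -92.7 gp [0.6744 0.162  0.088 ] q1,q6 [ 0.4602 -0.508 ] F [ 0.0981  0.1461 -0.5277] op 0.7346497629536293 t 28.7
```

The silhouette now tapers downward: the mould has swung base down in the light grip. I'll firm up the grip, lift, and carry it round the carton to the plate.

Call:
{"name": "send_rows", "arguments": {"deltas": [[0,0,0,0],[0,0,0,0],[0,0,-0.15,0],[0,0,-0.4,0],[0,0,-0.6,0],[0,0,-0.6,0]], "gripper": -1}}

```text
t: 29.3
ee_pos: [0.6754, 0.1621, 0.339]
tcp_rot: [-0.69, 0.724, -0.003, 0.005]
force: [0.1, -0.0, -0.2]
opening: 0.718
grasp_force: 22.3
```

Call:
{"name": "send_rows", "arguments": {"deltas": [[0,0.25,0,0],[0,0.5,0,0],[0,0.75,0,0],[0,1,0,0]]}}

```text
t: 29.7
ee_pos: [0.523, 0.169, 0.3321]
tcp_rot: [-0.69, 0.724, 0.0, -0.0]
force: [0.1, 1.3, -0.2]
opening: 0.716
grasp_force: 22.5
```

```bash
python3 - <<'E'
from h import *
print("carton top",plane("top",[[163,183]],.18),plane("top",[[143,172],[185,194]],.09))
d(.467,.33,.17)
E
```

```text
carton top [[0.6359 0.304  0.18  ]] [[0.6827 0.3918 0.09  ]
 [0.6072 0.2552 0.09  ]]
[-1.054  0.424  0.049  0.   ] psi -92.7 gp [0.523  0.169  0.1774] q1,q6 [ 0.5973 -0.6451] F [ 0.0963  1.2529 -0.2484] op 0.7158530782770186 t 29.7
```

```bash
python3 - <<'E'
from h import *
g=cv2.imread("pics/top0.png",0)[190:300,120:215];k=4
G=cv2.resize(g,None,fx=k,fy=k,interpolation=cv2.INTER_CUBIC)
for p2 in(40,25):
    c=cv2.HoughCircles(G,cv2.HOUGH_GRADIENT,1.5,5,param1=60,param2=p2,minRadius=100,maxRadius=122)
    if c is None: continue
    for x,y,r in c[0][:6]:
        uv=[(x+.5)/k-.5+120,(y+.5)/k-.5+190];print(uv,r/k,plane("top",[uv],.052)[0])
E
```

```text
[np.float32(162.9375), np.float32(235.9375)] 29.875 [0.4719 0.3381 0.052 ]
[np.float32(163.3125), np.float32(237.4375)] 28.225 [0.4669 0.3369 0.052 ]
[np.float32(163.6875), np.float32(238.9375)] 26.9875 [0.4619 0.3358 0.052 ]
```

Call:
{"name": "send_rows", "arguments": {"deltas": [[-0.2,0.1,0,0],[-0.4,0.2,0,0],[-0.6,0.3,0,0],[-0.8,0.42,0,0],[-1,0.42,0,0],[-1,0.42,0,0]]}}

```text
t: 30.3
ee_pos: [0.4682, 0.3249, 0.332]
tcp_rot: [-0.691, 0.723, 0.0, 0.0]
force: [-0.3, -0.3, -1.3]
opening: 0.718
grasp_force: 23.1
```

```bash
python3 - <<'E'
from h import *
from scipy.optimize import least_squares
from scipy.ndimage import map_coordinates
def fit(n,f):
    g=cv2.GaussianBlur(cv2.imread(f,0).astype(float),(0,0),.7);c=np.array([.467,.333])
    for it in range(4):
        pts=[]
        for a in np.radians(np.arange(0,360,3)):
            r=np.arange(.080,.106,.0005);X=np.c_[c[0]+r*np.cos(a),c[1]+r*np.sin(a),0*r+.052]
            uv=proj(n,X);q=map_coordinates(g,[uv[:,1],uv[:,0]],order=1);dq=np.abs(np.gradient(q))
            i=dq.argmax()
            if 3<i<len(r)-4 and dq[i]>.8: pts.append(X[i,:2])
        pts=np.array(pts)
        s=least_squares(lambda p:np.hypot(*(pts-p).T)-.0925,c,loss="soft_l1",f_scale=.001);c=s.x
    e=np.abs(s.fun) if False else np.abs(np.hypot(*(pts-c).T)-.0925);print(n,c,len(pts),np.median(e),(e<.0015).sum())
fit("top","pics/top0.png");fit("scene","pics/scene0.png")
E
```

```text
top [0.4665 0.3422] 80 0.003990820070472079 15
scene [0.4636 0.333 ] 70 0.0024572942749964827 26
```

```bash
python3 - <<'E'
from h import *
for n in("top","scene"):
    g=cv2.imread(f"pics/{n}0.png",0)
    yy,xx=np.mgrid[.22:.45:.0005,.35:.58:.0005]
    uv=proj(n,np.c_[xx.ravel(),yy.ravel(),0*xx.ravel()+.052]).reshape(*xx.shape,2).astype(np.float32)
    w=cv2.createCLAHE(3,(4,4)).apply(cv2.remap(g,uv[...,0],uv[...,1],cv2.INTER_CUBIC))
    for lo,hi in((181,189),(60,120)):
        c=cv2.HoughCircles(w,cv2.HOUGH_GRADIENT,2,4,param1=50,param2=15,minRadius=lo,maxRadius=hi)
        if c is not None:
            for x,y,r in c[0][:4]: print(n,.35+x*.0005,.22+y*.0005,r*.0005)
E
```

```text
top 0.4675 0.3325 0.092800006
top 0.4655 0.3345 0.0917
top 0.4695 0.3335 0.0939
top 0.46850002 0.3375 0.0939
top 0.5015 0.3865 0.059400003
top 0.50450003 0.3875 0.059400003
top 0.5335 0.2685 0.042900003
top 0.5195 0.2845 0.058300003
scene 0.4705 0.33850002 0.0939
scene 0.4695 0.3425 0.0917
scene 0.4695 0.3345 0.092800006
scene 0.4705 0.3465 0.0917
scene 0.4905 0.3675 0.059400003
scene 0.4395 0.3605 0.057200003
scene 0.4595 0.3795 0.057200003
scene 0.4675 0.3835 0.051700003
```

Call:
{"name": "send_rows", "arguments": {"deltas": [[-0.05,0,0.1,0],[-0.05,0,0.25,0],[-0.05,0,0.36,0],[-0.05,0,0.4,0],[-0.05,0,0.42,0],[-0.05,0,0.44,0],[-0.05,0,0.44,0]]}}

```text
t: 31.0
ee_pos: [0.4711, 0.3296, 0.2727]
tcp_rot: [-0.691, 0.723, -0.002, 0.005]
force: [-2.9, -2.8, 22.8]
opening: 0.724
grasp_force: 27.7
```

```bash
python3 tilt.py
```

```text
6  5  5  5  5  6  6  5  5  5  5  5  5  5  4  5  5  5  5  5  5  5  5  5  5  5  5  5  5  4  5  5  5  6
  5  5  5  5  5  6  5  5  5  5  5  5  5  5  5  5  5  5  4  5  4  5  5  5  5  5  5  5  5  5  4  5  5  6
  5  5  5  5  5  6  5  5  5  5  4  5  5  5  5  5  5  5  5  5  4  5  5  5  5  5  4  5  4  4  5  5  5  5
  5  6  5  4  5  5  5  5  5  4  5  5  4  5  5  5  5  5  5  5  5  5  5  5  5  5  5  5  5  5  4  5  5  5
  5  5  5  5  5  5  5  5  5  5  5  5  4  5  5  5  5  5  5  5  6  6  6  5  5  5  5  5  5  4  5  5  5  5
  5  5  5  5  4  5  5  5  5  5  4  4  5  5  6  5  6  6  5  6  6  6  6  5  5  4  5  5  5  5  5  5  5  6
  5  5  5  5  4  5  5  5  5  4  4  5  5  5  6  7  8  8  9  9  9 10  9  7  5  5  5  5  5  5  5  5  6  5
  6  5  5  5  5  5  4  4  4  4  5  5  7  9 10 12 15 17 17 18 18 18 14  9  6  8  7  6  5  5  5  5  5  5
  6  5  6  6  5  5  5  4  4  5  6  9 11 13 15 16 18 18 17 16 16 14 11  8  6  8  8  6  5  5  5  5  5  5
  5  5  6  5  5  5  5  5  5  5  7  9 11 13 13 14 14 13 13 12 12 11 10  8  6  8  7  5  5  5  5  6  5  5
  5  5  6  6  5  5  5  5  5  5  7  9 11 12 12 12 12 11 11 11 11 10 10  8
[... 2053 characters left out ...]
1 11 11 11 11 11 11 12 12 11 11 11 11
 20 20 20 20 20 20 20 20 20 19 17 14 12 11 11 11 11 11 11 11 11 11 11 11 11 11 11 11 11 11 11 11 11 11
 20 20 20 20 20 20 20 20 17 14 12 12 11 11 12 12 11 11 11 11 11 11 11 11 11 11 11 11 11 11 11 11 11 11
 20 20 20 20 20 20 20 17 13 12 12 11 11 11 11 11 11 11 11 11 11 11 11 11 11 11 11 11 11 11 11 11 11 11
 21 20 20 20 19 17 14 12 12 12 12 12 11 11 12 12 11 12 11 12 11 12 11 11 11 11 11 11 11 11 11 12 11 12
 21 21 20 17 14 12 12 11 12 11 11 12 12 11 11 12 12 11 12 11 12 12 11 11 11 11 11 11 11 11 11 11 12 12
[ 0.823 -0.898  0.253  0.   ] psi -92.6 gp [0.4711 0.3296 0.118 ] q1,q6 [ 0.8839 -0.9322] F [-2.4236 -4.4259 22.3661] op 0.7198535900939839 t 31.05
```

There's contact at a pad height that implies the mould still leans about 20–25°. I'll ease the pressure and release so it rocks onto its base.

Call:
{"name": "send_rows", "arguments": {"deltas": [[0,0,-0.03,0],[0,0,-0.05,0],[0,0,-0.05,0]]}}

```text
t: 31.35
ee_pos: [0.4691, 0.3292, 0.274]
tcp_rot: [-0.69, 0.724, 0.0, -0.0]
force: [-0.7, -0.6, -1.7]
opening: 0.719
grasp_force: 26.4
```

Call:
{"name": "send_rows", "arguments": {"deltas": [[0,0,0,0],[0,0,0,0],[0,0,0,0]], "gripper": 0.46}}

```text
t: 31.65
ee_pos: [0.4691, 0.3295, 0.2737]
tcp_rot: [-0.69, 0.724, -0.0, -0.0]
force: [0.1, -0.2, -1.1]
opening: 0.731
grasp_force: 7.7
```

Call:
{"name": "send_rows", "arguments": {"deltas": [[0,0,0,0],[0,0,0,0],[0,0,0,0],[0,0,0,0]], "gripper": 0.6}}

```text
t: 32.05
ee_pos: [0.4692, 0.3296, 0.2743]
tcp_rot: [-0.69, 0.724, -0.0, 0.0]
force: [0.1, -0.1, -0.1]
opening: 0.8
grasp_force: 0.2
```

Call:
{"name": "send_rows", "arguments": {"deltas": [[0,0,0,0],[0,0,0,0],[0,0,-0.15,0],[0,0,-0.4,0],[0,0,-0.7,0],[0,0,-1,0]], "gripper": 1}}

```text
t: 32.65
ee_pos: [0.469, 0.3293, 0.4258]
tcp_rot: [-0.69, 0.724, -0.0, -0.0]
force: [0.4, 1.5, -0.3]
opening: 1.002
grasp_force: 0.0
```

Call:
{"name": "send_rows", "arguments": {"deltas": [[0.2,0.2,0,0],[0.5,0.5,0,0],[0.7,0.8,0,0],[1,1,0,0],[1,1,0,0]]}}

```text
t: 33.15
ee_pos: [0.3099, 0.1841, 0.4247]
tcp_rot: [-0.69, 0.724, 0.0, 0.001]
force: [0.3, 1.0, -0.1]
opening: 0.998
grasp_force: 0.0
```

```bash
python3 - <<'E'
from h import *
a=manip.capture("top");b=manip.capture("scene")
cv2.imwrite("pics/topA.png",a[:,:,::-1]);cv2.imwrite("pics/sceneA.png",b[:,:,::-1])
cv2.imwrite("pics/cA.png",np.hstack([crop(a,130,200,80,110,5),crop(b,150,110,80,110,5)]))
d(.467,.333,.2)
E
```

```text
[-1.037 -0.995  0.47   0.   ] psi -92.7 gp [0.3106 0.1848 0.2705] q1,q6 [ 0.978  -1.0254] F [0.7765 0.7956 0.2613] op 0.999755109560294 t 33.25
```

View pics/cA.png

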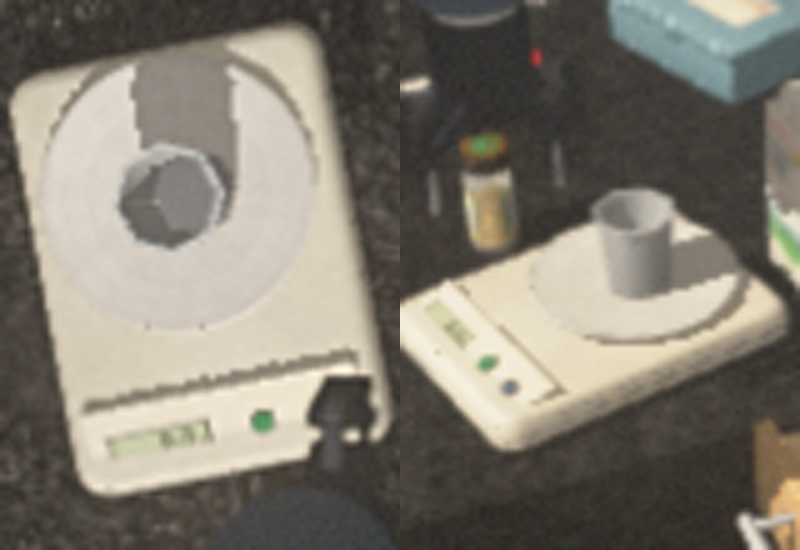

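The mould stands upright, mouth up, on the plate. The rim centre is at top crop (172,196), the inner base at (187,196), and the plate circle at about (179,188). I'll check the offset.

```bash
python3 - <<'E'
from h import *
t=lambda c:[(c[0]+.5)/5-.5+130,(c[1]+.5)/5-.5+200]
s=lambda c:[(c[0]-400+.5)/5-.5+150,(c[1]+.5)/5-.5+110]
print("rim",plane("top",[t((172,196))],.124),tri([s((633,207))],[t((172,196))]),"base",plane("top",[t((187,196))],.0545),"plate",plane("top",[t((179,188))],.052),"plate scene",plane("scene",[s((641,280))],.052))
E
```

```text
rim [[0.4665 0.3169 0.124 ]] [[0.4656 0.3161 0.1298 0.0028]] base [[0.4623 0.3241 0.0545]] plate [[0.4676 0.3299 0.052 ]] plate scene [[0.4677 0.3193 0.052 ]]
```

The rim centre is at y≈0.317 and the plate centre at ≈0.330. I'll regrip, lift slightly, shift 12 mm in +y, and set it down.

Call:
{"name": "send_rows", "arguments": {"deltas": [[-0.25,-0.25,0,0],[-0.5,-0.5,0,0],[-0.75,-0.75,0,0],[-0.93,-0.99,0,0],[-0.93,-0.99,0.2,0],[-0.93,-0.99,0.4,0],[-0.93,-0.99,0.4,0]], "gripper": 1}}

```text
t: 33.95
ee_pos: [0.4671, 0.3192, 0.3587]
tcp_rot: [-0.69, 0.724, 0.0, -0.005]
force: [-0.6, -0.2, -0.9]
opening: 0.998
grasp_force: 0.0
```

Call:
{"name": "send_rows", "arguments": {"deltas": [[0,0,0.2,0],[0,0,0.4,0],[0,0,0.6,0],[0,0,0.72,0],[0,0,0.72,0],[0,0,0.72,0]]}}

```text
t: 34.55
ee_pos: [0.4679, 0.3197, 0.258]
tcp_rot: [-0.69, 0.724, -0.0, 0.001]
force: [1.3, 0.7, 0.8]
opening: 1.003
grasp_force: 0.0
```

Call:
{"name": "send_rows", "arguments": {"deltas": [[0,0,0,0],[0,0,0,0],[0,0,0,0],[0,0,0,0],[0,0,0,0]], "gripper": -1, "newtons": 20}}

```text
t: 35.05
ee_pos: [0.4675, 0.3196, 0.2586]
tcp_rot: [-0.69, 0.724, -0.0, 0.002]
force: [-2.0, -0.4, 6.4]
opening: 0.77
grasp_force: 21.0
```

```bash
python3 - <<'E'
from h import *
d(.4675,.330,.1)
E
```

```text
[-0.069  0.003  0.026  0.   ] psi -92.7 gp [0.4675 0.3196 0.1039] q1,q6 [ 0.8759 -0.9233] F [-1.994  -0.4262  6.3636] op 0.7704425341452039 t 35.05
```

Call:
{"name": "send_rows", "arguments": {"deltas": [[0,0,0,0],[0,0,0,0],[0,0,0.05,0],[0,0,0.1,0],[0,0,0.1,0]], "gripper": 1}}

```text
t: 35.55
ee_pos: [0.4667, 0.3187, 0.2393]
tcp_rot: [-0.69, 0.724, 0.0, -0.002]
force: [-0.2, -0.1, -0.2]
opening: 0.999
grasp_force: 0.0
```

Call:
{"name": "send_rows", "arguments": {"deltas": [[0,0,0,0],[0,0,0,0],[0,0,0,0],[0,0,0,0],[0,0,0,0]], "gripper": -1, "newtons": 20}}

```text
t: 36.05
ee_pos: [0.4671, 0.3191, 0.2416]
tcp_rot: [-0.69, 0.724, 0.0, 0.0]
force: [-2.8, -0.9, 4.8]
opening: 0.749
grasp_force: 11.7
```

The width implies it's held across corners, so I'll open, turn 22.5°, and regrip on flats.

Call:
{"name": "send_rows", "arguments": {"deltas": [[0,0,0,0],[0,0,0,0],[0,0,0,0.04],[0,0,0,0.08],[0,0,0,0.125],[0,0,0,0.125]], "gripper": 1}}

```text
t: 36.65
ee_pos: [0.4673, 0.3192, 0.241]
tcp_rot: [-0.535, 0.845, -0.0, 0.0]
force: [-0.7, 0.2, -0.4]
opening: 1.005
grasp_force: 0.0
```

Call:
{"name": "send_rows", "arguments": {"deltas": [[0,0,0,0],[0,0,0,0],[0,0,0,0],[0,0,0,0],[0,0,0,0]], "gripper": -1, "newtons": 20}}

```text
t: 37.15
ee_pos: [0.4675, 0.3192, 0.2419]
tcp_rot: [-0.536, 0.844, -0.0, 0.001]
force: [-0.9, -1.4, 5.4]
opening: 0.752
grasp_force: 6.8
```

```bash
python3 - <<'E'
from h import *
d(.4675,.330,.1)
E
```

```text
[-0.065  0.03  -0.086  0.   ] psi -115.2 gp [0.4675 0.3192 0.0872] q1,q6 [ 0.8756 -1.3154] F [-0.921  -1.3976  5.3966] op 0.7520117513465434 t 37.15
```

Call:
{"name": "send_rows", "arguments": {"deltas": [[0,0,0,-0.03],[0,0,0,-0.0625],[0,0,0,-0.0625],[0,0,0,-0.0625]]}}

```text
t: 37.55
ee_pos: [0.4677, 0.3197, 0.2427]
tcp_rot: [-0.616, 0.788, 0.0, 0.002]
force: [-0.8, -0.1, 9.4]
opening: 0.745
grasp_force: 8.1
```

Call:
{"name": "send_rows", "arguments": {"deltas": [[0,0,0,0],[0,0,0,0],[0,0,0,0]], "gripper": 1}}

```text
t: 37.85
ee_pos: [0.467, 0.319, 0.2406]
tcp_rot: [-0.616, 0.788, 0.0, -0.001]
force: [-0.2, 0.1, 0.3]
opening: 1.002
grasp_force: 0.0
```

Call:
{"name": "send_rows", "arguments": {"deltas": [[0,0,0,0],[0,0,0,0],[0,0,0,0],[0,0,0,0],[0,0,0,0]], "gripper": -1, "newtons": 20}}

```text
t: 38.35
ee_pos: [0.4676, 0.3193, 0.2419]
tcp_rot: [-0.616, 0.788, -0.0, 0.001]
force: [0.4, -0.2, 5.9]
opening: 0.752
grasp_force: 6.4
```

Call:
{"name": "send_rows", "arguments": {"deltas": [[0,0,-0.02,0],[0,0,-0.05,0],[-0.03,0.01,-0.05,0],[-0.07,0.02,-0.05,0],[-0.07,0.02,-0.05,0],[-0.07,0.02,-0.03,0],[-0.07,0.02,-0.01,0],[-0.07,0.02,0,0],[-0.07,0.02,0,0]]}}

```text
t: 39.25
ee_pos: [0.4675, 0.3304, 0.244]
tcp_rot: [-0.616, 0.788, -0.0, 0.002]
force: [-3.6, -2.3, 13.6]
opening: 0.736
grasp_force: 11.4
```

Call:
{"name": "send_rows", "arguments": {"deltas": [[0,0,0,0],[0,0,0,0],[0,0,0,0]], "gripper": 0.65}}

```text
t: 39.55
ee_pos: [0.4669, 0.33, 0.2409]
tcp_rot: [-0.616, 0.788, -0.0, -0.0]
force: [0.4, -0.8, 0.8]
opening: 0.821
grasp_force: 0.0
```

Call:
{"name": "send_rows", "arguments": {"deltas": [[0,0,0,0],[0,0,0,0],[0,0,-0.2,0],[0,0,-0.5,0],[0,0,-0.8,0],[0,0,-1,0]], "gripper": 1}}

```text
t: 40.15
ee_pos: [0.467, 0.33, 0.3947]
tcp_rot: [-0.616, 0.788, -0.0, 0.002]
force: [-0.1, -0.3, -0.3]
opening: 0.996
grasp_force: 0.0
```

Call:
{"name": "send_rows", "arguments": {"deltas": [[0.3,0.1,0,0],[0.6,0.3,0,0],[0.9,0.6,0,0],[1,0.9,0,0],[1,0.9,0,0]]}}

```text
t: 40.65
ee_pos: [0.2967, 0.2149, 0.3913]
tcp_rot: [-0.616, 0.788, 0.001, 0.0]
force: [0.9, 1.1, 1.4]
opening: 1.0
grasp_force: 0.0
```

```bash
python3 - <<'E'
from h import *
a=manip.capture("top");b=manip.capture("scene")
cv2.imwrite("pics/topB.png",a[:,:,::-1]);cv2.imwrite("pics/sceneB.png",b[:,:,::-1])
g=a.astype(int).mean(2)
for r in g[222:256,150:184]//10: print("".join("%3d"%x for x in r))
d(.39,-.09,.2,-4)
E
```

```text
21 21 21 21 14 13 13 13 13 13 13 13 13 13 13 13 13 13 13 13 13 13 16 20 21 20 20 21 21 21 21 20 19 16
 21 21 21 21 14 13 13 13 13 13 13 13 13 13 13 13 13 13 13 13 13 13 16 20 20 20 20 20 20 21 20 20 20 18
 21 21 21 21 15 12 13 13 13 13 13 13 13 13 13 13 13 13 13 13 13 13 16 20 20 20 20 20 20 20 20 20 21 18
 21 21 21 21 20 14 13 13 13 13 13 13 13 13 13 13 13 13 13 13 13 13 16 20 20 20 20 20 20 20 20 21 21 19
 21 21 21 21 20 14 13 13 13 13 13 13 13 13 13 13 13 13 13 13 13 13 16 21 20 20 20 20 20 20 21 21 21 19
 21 21 20 21 20 13 13 15 17 15 14 15 14 13 13 13 13 13 13 13 13 13 16 20 21 20 20 20 20 20 20 20 21 19
 20 20 21 21 20 15 17 18 18 19 18 18 19 19 19 17 13 12 13 13 13 13 14 17 20 20 20 20 20 20 20 20 20 19
 20 21 21 20 19 17 17 17 17 17 17 12 13 15 16 17 14 10 10 11 12 13 13 16 20 20 20 20 20 20 20 20 20 19
 21 21 20 19 17 16 16 17 16 16 11 10 12 12 13 16 18 14  9 10 11 13 13 16 20 20 20 20 20 20 20 20 20 18
 21 20 19 16 16 16 16 16 11 11 11 12 12 12 12 14 17 18 11  9 10 12 13 16 20 20 20 20 20 20 20 20 20 18
 19 17 15 15 15 15 11 10 10 12 12 12 12 12 12 12 14 17 16 10  9 10 12 1
[... 1845 characters left out ...]
0 20 20 20 20 20 20 20 19 20 20 20 20 20
 20 20 20 20 20 20 20 20 20 20 20 20 20 20 20 20 20 20 20 20 20 20 20 20 20 20 20 20 20 20 20 20 20 20
 21 20 20 20 20 20 20 20 20 20 20 20 20 20 20 20 20 20 20 20 20 19 19 20 20 20 20 20 20 20 20 20 20 20
 20 20 20 20 20 20 19 20 20 20 20 20 20 20 20 20 20 20 20 20 20 20 20 20 20 19 20 20 20 20 20 20 20 20
 20 20 20 20 20 20 20 19 20 20 20 20 20 20 20 20 20 20 20 20 20 20 20 19 20 20 20 20 20 20 20 20 20 20
 20 20 20 20 20 20 20 20 19 20 20 19 20 20 20 20 20 20 20 20 20 20 20 20 20 20 20 20 20 20 20 20 20 20
[ 1.837 -1.083  0.248 -0.555] psi -103.9 gp [0.2982 0.2164 0.2371] q1,q6 [ 1.0601 -1.3019] F [0.4258 0.3119 0.766 ] op 1.000422980153371 t 40.75
```

The rim centre is now about (0.470, 0.327), within about 3 mm of the plate centre (0.4676, 0.330), and the mould is standing free. Now the drawer: push the handle bar with shut fingers.

```bash
python3 - <<'E'
from h import *
print(plane("top",[[160.9,237.3]],.124))
d(.345,-.086,.237,-93.7)
E
```

```text
[[0.4714 0.3265 0.124 ]]
[ 1.883 -0.786  0.001 -0.056] psi -103.9 gp [0.2982 0.2164 0.2371] q1,q6 [ 1.0601 -1.3019] F [0.4258 0.3119 0.766 ] op 1.000422980153371 t 40.75
```

Call:
{"name": "send_rows", "arguments": {"deltas": [[0.25,-0.15,0,0],[0.5,-0.3,0,0],[0.75,-0.4,0,0],[1,-0.45,0,0]], "gripper": -1}}

```text
t: 41.15
ee_pos: [0.3302, 0.0541, 0.3911]
tcp_rot: [-0.616, 0.788, -0.0, -0.0]
force: [0.6, 0.4, 0.3]
opening: 0.333
grasp_force: 0.0
```

Call:
{"name": "send_rows", "arguments": {"deltas": [[0.25,-0.1,0,0],[0.5,-0.2,0,-0.03],[0.75,-0.3,0,-0.056],[0.88,-0.34,0,-0.056],[0.88,-0.34,0,-0.056],[0.88,-0.34,0,-0.056]]}}

```text
t: 41.75
ee_pos: [0.3473, -0.0856, 0.3909]
tcp_rot: [-0.682, 0.732, 0.0, -0.0]
force: [0.0, 0.6, 0.6]
opening: 0.001
grasp_force: 0.0
```

```bash
python3 - <<'E'
from h import *
d(.345,-.086,.073,-93.7)
E
```

```text
[ 0.004  0.015  1.088 -0.002] psi -94.0 gp [ 0.3473 -0.0856  0.2362] q1,q6 [ 0.2047 -0.275 ] F [0.0331 0.5788 0.6383] op 0.000749491016847182 t 41.75
```

Call:
{"name": "send_rows", "arguments": {"deltas": [[0,0,0.3,0],[0,0,0.6,0],[0,0,0.85,0],[0,0,1,0],[0,0,1,0]]}}

```text
t: 42.25
ee_pos: [0.3455, -0.0846, 0.2387]
tcp_rot: [-0.683, 0.73, 0.002, -0.003]
force: [-0.9, 0.2, 0.3]
opening: -0.003
grasp_force: 0.0
```

Call:
{"name": "send_rows", "arguments": {"deltas": [[0,0,0.09,0],[0,-0.1,0.09,0],[0,-0.2,0.09,0],[0,-0.3,0.09,0],[0,-0.4,0.09,0],[0,-0.5,0.09,0],[0,-0.6,0.09,0],[0,-0.7,0.09,0],[0,-0.8,0.09,0]]}}

```text
t: 43.15
ee_pos: [0.4674, -0.0928, 0.2291]
tcp_rot: [-0.683, 0.73, -0.0, 0.0]
force: [-0.9, -0.9, 0.7]
opening: 0.001
grasp_force: 0.8
```

```bash
cat > dr.py <<'E'
from h import *
d(.59,-.1,.073,-93.7)
b=manip.capture("scene");a=manip.capture("top")
cv2.imwrite("pics/s%d.png"%(100*manip.get_state()["t"]),b[:,:,::-1])
h=cv2.cvtColor(b,cv2.COLOR_RGB2HSV);m=((h[...,0]<25)&(h[...,1]>70)&(h[...,2]>120)).astype(np.uint8)
m[:170]=0;m[260:]=0;m[:,:215]=0;m[:,330:]=0
n,l,st,c=cv2.connectedComponentsWithStats(m)
print("wood comps",[list(map(int,s)) for s in st[1:] if s[4]>40])
E
python3 dr.py
```

```text
[-0.007 -0.819  0.009 -0.001] psi -93.8 gp [ 0.4674 -0.0928  0.0744] q1,q6 [ 0.1341 -0.2013] F [-0.8953 -0.8868  0.7063] op 0.0013367864839763349 t 43.15
wood comps [[246, 187, 52, 65, 1736]]
```

Call:
{"name": "send_rows", "arguments": {"deltas": [[0,-0.1,0,0],[0,-0.2,0,0],[0,-0.3,0,0],[0,-0.4,0,0],[0,-0.48,0,0],[0,-0.54,0,0],[0,-0.58,0,0],[0,-0.6,0,0]]}}

```text
t: 44.05
ee_pos: [0.5563, -0.0992, 0.2281]
tcp_rot: [-0.683, 0.731, -0.0, 0.0]
force: [-1.2, 0.7, 0.8]
opening: 0.002
grasp_force: 0.6
```

Call:
{"name": "send_rows", "arguments": {"deltas": [[0,-0.02,0,0],[0,-0.04,0,0],[0,-0.06,0,0],[0,-0.08,0,0],[0,-0.1,0,0],[0,-0.1,0,0]]}}

```text
t: 44.65
ee_pos: [0.5686, -0.1005, 0.2272]
tcp_rot: [-0.682, 0.731, 0.003, -0.003]
force: [-11.7, 3.4, 8.4]
opening: -0.003
grasp_force: 6.2
```

```bash
python3 dr.py
```

```text
[-0.013 -0.142 -0.003 -0.001] psi -93.9 gp [ 0.5686 -0.1005  0.0725] q1,q6 [ 0.0954 -0.1634] F [-11.7475   3.3812   8.4324] op -0.002780336577090646 t 44.65
wood comps [[270, 201, 29, 43, 519]]
```

Call:
{"name": "send_rows", "arguments": {"deltas": [[0,-0.02,0,0],[0,-0.04,0,0],[0,-0.04,0,0],[0,-0.04,0,0]]}}

```text
t: 45.15
ee_pos: [0.5707, -0.1009, 0.2267]
tcp_rot: [-0.682, 0.731, 0.007, -0.007]
force: [-28.5, 5.4, 20.4]
opening: 0.002
grasp_force: 14.6
```

Call:
{"name": "send_rows", "arguments": {"deltas": [[0,0.1,0,0],[0,0.3,0,0],[0,0.4,-0.2,0],[0,0.5,-0.5,0],[0,0.6,-0.8,0],[0,0.9,-0.9,0]]}}

```text
t: 45.75
ee_pos: [0.4445, -0.0919, 0.3674]
tcp_rot: [-0.683, 0.731, -0.004, 0.003]
force: [-1.1, 1.0, 0.1]
opening: 0.002
grasp_force: 0.0
```

Call:
{"name": "send_rows", "arguments": {"deltas": [[-0.1,0.2,-0.1,0],[-0.3,0.4,-0.2,0],[-0.5,0.5,-0.3,0],[-0.7,0.6,-0.3,0],[-0.7,0.6,-0.3,0],[-0.7,0.6,-0.3,0]]}}

```text
t: 46.35
ee_pos: [0.3595, 0.0196, 0.4081]
tcp_rot: [-0.683, 0.73, -0.0, 0.001]
force: [-0.5, -0.8, 0.4]
opening: -0.001
grasp_force: 0.0
```

```bash
python3 dr.py; python3 - <<'E'
from h import *
a=manip.capture("top");g=a.astype(int)
cv2.imwrite("pics/topC.png",a[:,:,::-1])
for r in g[150:215:1,294].reshape(-1,3)[:,:]: print(r.mean().astype(int),end=" ")
print()
h=cv2.cvtColor(a,cv2.COLOR_RGB2HSV);m=((h[...,0]<25)&(h[...,1]>70)&(h[...,2]>110));m[:150]=0;m[260:]=0;m[:,:240]=0;m[:,350:]=0
r,c=np.nonzero(m);print(r.min(),r.max(),c.min(),c.max(),m.sum())
for rr in (g[236:240,145:180].mean(2)//10).astype(int): print("".join("%3d"%x for x in rr))
# untouched objects: before/after difference
for n,f in(("top","pics/top0.png"),("scene","pics/scene0.png")):
    o=cv2.imread(f)[:,:,::-1].astype(int);k=manip.capture(n).astype(int);D=np.abs(o-k).mean(2)
    B=dict(carton=(138,165,188,200),jar=(98,250,126,274),jug=(374,212,430,262)) if n=="top" else dict(carton=(220,122,248,172),jar=(160,134,176,162),jug=(255,258,315,314))
    print(n,{q:round(D[b[1]:b[3],b[0]:b[2]].mean(),1) for q,b in B.items()})
E
```

```text
[ 0.695 -1.586  1.202 -0.   ] psi -93.8 gp [0.3595 0.0196 0.2534] q1,q6 [ 0.4979 -0.5637] F [-0.5392 -0.7574  0.3738] op -0.0009814144522187257 t 46.35
wood comps [[263, 183, 36, 61, 758]]
215 217 213 211 208 211 212 213 213 214 213 213 214 216 217 216 214 213 213 210 209 211 215 213 215 217 216 213 212 213 216 218 162 161 177 181 195 175 123 77 61 64 68 73 66 70 81 154 217 219 146 70 61 73 75 70 65 72 63 57 55 69 78 63 56 
181 191 254 339 562
 20 21 20 20 19 15 12 12 11 10 10 10 11 12 12 12 12 12 12 12 12 12 12 13 16 16 11 11 16 20 20 19 20 20 20
 21 21 20 21 20 14 11 10 10 10 10 10 11 12 12 12 12 13 12 13 12 12 12 14 17 15 10 11 17 20 20 20 20 20 20
 20 20 20 21 19 14 10  9 10 10 10 10 11 12 12 12 12 12 12 12 12 13 12 14 17 13 11 13 18 20 20 20 20 20 20
 20 21 20 20 19 12  9  9 10 10 10 10 11 12 13 12 12 12 12 12 12 12 12 14 17 13 11 14 19 20 20 20 20 20 20
top {'carton': np.float64(6.2), 'jar': np.float64(7.9), 'jug': np.float64(2.2)}
scene {'carton': np.float64(15.0), 'jar': np.float64(4.9), 'jug': np.float64(3.0)}
```

```bash
python3 - <<'E'
from h import *
for n,B in dict(top=dict(carton=(140,168,186,198),jar=(100,252,124,272)),scene=dict(carton=(220,124,248,172),jar=(160,136,176,160))).items():
    o=cv2.imread(f"pics/{n}0.png");k=manip.capture(n)[:,:,::-1]
    for q,(x0,y0,x1,y1) in B.items():
        r=cv2.matchTemplate(np.ascontiguousarray(k[y0-8:y1+8,x0-8:x1+8]),o[y0:y1,x0:x1],cv2.TM_CCOEFF_NORMED);_,s,_,l=cv2.minMaxLoc(r);print(n,q,l[0]-8,l[1]-8,round(s,3))
a=cv2.imread("pics/topC.png")
print("front outer x",plane("top",[[294,187.5]],.0975),"unit front",plane("top",[[294,181.7]],.11),"handle",plane("top",[[294,198.5]],.072))
E
```

```text
top carton 0 0 0.982
top jar 0 0 0.833
scene carton 0 0 0.885
scene jar 0 0 0.968
front outer x [[ 0.6183 -0.0972  0.0975]] unit front [[ 0.6359 -0.0964  0.11  ]] handle [[ 0.5841 -0.0991  0.072 ]]
```

```bash
python3 -c "
from station import manip
print(manip.sign_off())"
```

```text
the job is handed in; nothing more can be done
None
```

The tall mould stands mouth up on the near scale's plate, about 4–5 mm off centre by my measurement. The short mould is left in the drawer, which is pushed home against its stop, with the carton, jar and jug unmoved; handed in at about 46 s of the 69 s allowed.

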